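# Snap the cover onto the repellent cell in a specimen drawer

## Task

Close the repellent cell in the specimen drawer: set the loose perforated cover on the cell's open mouth and let go of it, then press it down squarely with the wooden seating tool until it clicks home all round with its flange on the cell's rim. The drawer's lining is soft, so press steadily by feel with no more than about 20 N. Finally stand the tool upright on the table again, and leave the pinned insects and the other things on the table alone.

Things in the scene. Friction and masses are not known exactly. Their poses are not given: they have to be found in the camera images.
- cover_knob (a point): Centre of the knob on top of the loose cover: a round white plastic snap-in cover, 37 mm tall, about 40 g, standing upright on its plug on the open table. The knob is 14 mm across and 16 mm high. This point is half-way up the knob on the cover's axis: 29 mm above the plug's foot, 8 mm above the flange's top face, 12 mm above the flange's underside. z along the axis, up.
- cover: The same cover as a whole; origin at the centre of the foot of its plug, z up. Plug 17 mm high: 38 mm across at the foot, widening to a 44 mm bead 9 to 10 mm up, then a 39 mm neck. On it a flange 56 mm across and 4 mm thick with small holes round the knob. Let go on the cell it rests loose with the flange's underside about 8 mm above the rim.
- cell_mouth (a point): Centre of the repellent cell's open mouth, in the plane of its rim, z up. The cell is a plain aluminium cup in the drawer, 54 mm across outside, 47 mm inside, 30 mm high; inside, four sprung steel balls catch behind the cover's bead. Knob centre above this point: about 20 mm when the cover is loose, 12 mm when home. Some 10 to 14 N push the bead past the balls; then it jumps in.
- seater_grip (a point): Grip point of the seating tool, on its axis 60 mm above its lower face, z up along the tool. The tool is turned wood, 92 mm tall, about 160 g, and starts standing upright on its lower face on the open table. Round grip 26 mm across from 32 to 86 mm above the lower face.
- seater_face (a point): Centre of the seating tool's lower ring face, on its axis 60 mm below seater_grip; at table height when the tool stands on the table. The ring is 52 mm across outside with a 32 mm bore, 26 mm deep, so it bears on the cover's flange and clears the knob. In use the tool is upright, its axis in line with the cover's.
- seater: The same seating tool as a whole: origin at the centre of its lower face, z up.
- drawer: Open specimen drawer, dark wood, does not move: 260 (its x) by 340 mm (its y), walls 85 mm high, 10 mm thick; origin at the centre of its underside. White foam lining, top 30 mm above the table. The cell stands on it at x -33, y -70 mm, rim 60 mm above the table. The foam is soft: under a push the cell sinks straight down several mm, how far is not known, and springs back after.
- specimens: Eight pinned butterflies and moths on the drawer's foam, wings up to 47 mm and pin heads to 60 mm above the table, fragile, not to be touched. They fill the drawer where its x is above 35 mm or its y above 15 mm; origin and axes as the drawer's.
- pinning_block: Bystander: stepped wooden pinning block, 72 by 30 mm, 36 mm high, on the table; origin at the centre of its underside.
- specimen_jar: Bystander: closed glass jar with a black cap, 48 mm across, 75 mm high, on the table; origin at the centre of its underside.
- loupe: Bystander: black stand loupe, 42 mm across, 34 mm high, on the table; origin at the centre of its underside.
There are look-alikes about, which are no part of the job. Leave any purple look-alike of the seater alone.

How it is judged:
On the way, in this order (a step that is already met when the one before it is completed fails the run):
1. the cover sits loosely and upright on the cell's mouth, not yet clicked in, and has been let go (x of cover_knob in the frame of cell_mouth between -0.003 and 0.003 m and y of cover_knob in the frame of cell_mouth between -0.003 and 0.003 m and z of cover_knob in the frame of cell_mouth between 0.0145 and 0.0225 m and angle between the z axis of cover_knob and the z axis of cell_mouth, either way round below 0.15 rad and contact force between the fingers and cover below 0.1 N), for 0.2 s.
2. the cover is home in the cell while the seating tool bears on it (x of cover_knob in the frame of cell_mouth between -0.003 and 0.003 m and y of cover_knob in the frame of cell_mouth between -0.003 and 0.003 m and z of cover_knob in the frame of cell_mouth below 0.0135 m and angle between the z axis of cover_knob and the z axis of cell_mouth, either way round below 0.06 rad and contact force between seater and cover above 3 N), for 0.05 s.
At the end, for the whole second after the job is handed in: The cover is snapped home in the cell: its flange within 1.5 mm of the rim, centred within 3 mm and square within 0.06 rad. The seating tool stands upright (within 0.1 rad) on the table on its lower face. Both are let go and at rest (x of cover_knob in the frame of cell_mouth between -0.003 and 0.003 m and y of cover_knob in the frame of cell_mouth between -0.003 and 0.003 m and z of cover_knob in the frame of cell_mouth below 0.0135 m and angle between the z axis of cover_knob and the z axis of cell_mouth, either way round below 0.06 rad and height (world z) of seater_face below 0.006 m and angle between seater's own z axis and vertical below 0.1 rad and linear speed of each of seater, cover below 0.02 m/s); the robot touches nothing.
It fails at once if the seating tool pressed on the cover with more than 22 N (contact force between seater and cover above 22 N).
It fails at once if the pinned insects were touched (contact force between anything else and specimens above 0.3 N).
It fails at once if the pinning block was moved more than 25 mm (distance of pinning_block from where it was at the start of the episode above 0.025 m).
It fails at once if the specimen jar was moved more than 25 mm (distance of specimen_jar from where it was at the start of the episode above 0.025 m).
It fails at once if the loupe was moved more than 25 mm (distance of loupe from where it was at the start of the episode above 0.025 m).
It also fails if it takes over 64 s, if anything falls off the work surface, if the arm or the gripper's body presses on something with over 40 N, if the wrist force passes 120 N, or if a joint passes its speed limit or range.

## Robot

A 7-joint arm with a two-finger parallel gripper is mounted at the origin on the work surface. World frame = base frame: x ahead of the robot, y to its left, z up, the work surface at z = 0. Lengths are in m, angles in rad, forces in N, time in s.
With the tool pointing down it reaches from about 0.4 to 0.85 m from the base axis. Payload 4.5 kg.
Tool frame: the origin (TCP) lies on the centre line of the jaws, within the pads' length; the fingertips stand 25 mm ahead of it and the grasp point (between the pads) lies 6 mm ahead of it; z points along the fingers, y is the direction in which the jaws open and shut (so a half turn about z gives the same grasp; the last joint's range is limited). The gripper opens to 88 mm and grips with 3 to 60 N. Pads are 18 mm wide; open, the fingers measure 123 mm over their backs; the gripper's body (75 mm by 187 mm) begins 45 mm behind the grasp point.
Start: joints at [-1.21, 0.689, -0.195, 1.565, 0.157, 0.902, -0.215], TCP at [0.201, 0.592, 0.264] pointing down, gripper open.
Joint ranges: [-3.01, 3.01], [-0.46, 2.08], [-1.47, 1.51], [0.13, 2.56], [-1, 4.14], [0.04, 2.09], [-2.66, 2.66]. Speed limits (rad/s): [2.57, 2.57, 3.14, 3.14, 3.14, 3.14, 3.14].

## Interface

Orientations are given as a unit quaternion [x, y, z, w].
In Python, from plant import r, eyes gives the robot as it stands.
- The arm moves only by the tool servo_tool, never from a script. Its argument "deltas" is a list of rows, each an object of numbers: "dx", "dy", "dz": the shift along the tool's x, y, z in units of 60 mm (1.0 is 60 mm); "ax", "ay", "az": the turn, a rotation vector about the tool's x, y, z in units of 6 degrees (1.0 is 6 degrees); "hand": the finger opening in mm, from 0 to 88.1. A call has 1 to 10 rows; each row is the pose to reach, as a shift and turn from the pose commanded when the call began, along the tool's axes at that moment; what a row does not reach only later rows make up. A row lasts 1/8 s, in which the tool goes at most 62.5 mm and 10.7 degrees, less where a joint would pass 70% of its speed; a pose out of reach is approached as far as the arm can. A call with a gripper value outside its range is refused whole. The fingers move at their own pace and stop on an object; "newtons" is the grip in N (left out, the last holds). Time passes only in rows, so rows that repeat a pose let the fingers close. It gives the time, the measured TCP pose, the force and the opening at its end, in the units of the state.
- r.get_state(): the state, without advancing time (a new reading comes with each control period).
- eyes.snapshot(name): name is "scene" or "top" or "wrist"; returns (picture, depth): 384x512x3 uint8, red, green, blue; 384x512 float32, m along the optical axis (not along the pixel's ray), 0 where there is no reading.
- eyes.camera_model(name): a dict with "fx", "fy", "cx", "cy" (pixels), "pose" (4x4, takes a point from camera to world coordinates). Camera axes: x right, y up, looking along -z (the intrinsics and any distortion apply to the point x, -y, -z); pixel columns grow to the right and rows downward; lengths in m; the calibration is good to about 2 mm. A picture is of the moment at which its call begins: read the wrist's pose just before it. camera_model takes no time and is no camera call; for the wrist camera it gives the pose at the moment of the call.
- r.finish_job(): hands the job in, once; it reports no verdict.
The state is a dict: "clock": time; "q": joint angles; "qd": joint speeds; "joint_torque": joint torques, N m; "tool_pos": TCP position; "eef_rot": TCP orientation; "contact_force": force on the tool from outside, world axes, zero at the start; "moment": the same for the moment, N m; "opening": opening from 0.0 (shut) to 1.0 (fully open).
Only numpy, scipy, OpenCV 4.12 (cv2) and the standard library are available. Lean on these libraries where they do the work, as an engineer would, in place of code of your own. Each camera call takes 0.05 s, during which the arm holds its last target.

## Working session

There is one attempt and no reset: what is moved stays moved. The work goes in short steps, Python scripts to look and compute and a tool call to move; the robot and the scene stay as the last step left them, time stands still between calls to the robot, and variables do not carry over. Pictures are saved under pics/ and viewed, and the job is handed in when it is done.

Besides the shell and the picture viewer there is one more tool, called after "Request:" as name([rows], argument=value, ...), one row to a line, values as JSON. servo_tool: Moves the arm, as the interface text tells. Its arguments: {"type":"object","properties":{"deltas":{"type":"array","items":{"type":"object","properties":{"dx":{"type":"number"},"dy":{"type":"number"},"dz":{"type":"number"},"ax":{"type":"number"},"ay":{"type":"number"},"az":{"type":"number"},"hand":{"type":"number"}}}},"newtons":{"type":"number"}},"required":["deltas"]}

```bash
ls; mkdir -p pics; cat > h.py <<'E'
from plant import r, eyes
import numpy as np, cv2
from scipy.spatial.transform import Rotation as R
def snap(n,f):
    m=eyes.camera_model(n); p,d=eyes.snapshot(n)
    cv2.imwrite(f'pics/{f}.png',p[:,:,::-1]); np.savez(f'pics/{f}.npz',p=p,d=d,K=[m['fx'],m['fy'],m['cx'],m['cy']],T=m['pose'])
    return p,d,m
def load(f):
    z=np.load(f'pics/{f}.npz'); return z['p'],z['d'],z['K'],z['T']
def pt(f,u,v,dep=None,z=None):
    p,d,K,T=load(f)
    ray=np.array([(u-K[2])/K[0],-(v-K[3])/K[1],-1.])
    if z is not None:
        w=T[:3,:3]@ray; s=(z-T[2,3])/w[2]; return T[:3,3]+s*w
    dd=d[int(round(v)),int(round(u))] if dep is None else dep
    return T[:3,:3]@(ray*dd)+T[:3,3]
def cloud(f):
    p,d,K,T=load(f); v,u=np.mgrid[:d.shape[0],:d.shape[1]]
    P=np.stack([(u-K[2])/K[0]*d,-(v-K[3])/K[1]*d,-d],-1)
    return P@T[:3,:3].T+T[:3,3],d>0,p
def st():
    s=r.get_state(); 
    for k in ['clock','tool_pos','eef_rot','contact_force','opening','q']: print(k,np.round(s[k],4))
    print(R.from_quat(s['eef_rot']).as_matrix().round(3))
    return s
def crop(f,x0,y0,x1,y1,k,o):
    p=load(f)[0][y0:y1,x0:x1,::-1]; cv2.imwrite(f'pics/{o}.png',cv2.resize(p,None,fx=k,fy=k,interpolation=cv2.INTER_CUBIC))
E
python3 - <<'E'
from h import *
for n in ['scene','top','wrist']:
    p,d,m=snap(n,n+'0'); print(n,m['fx'],m['cx'],m['cy'],np.round(m['pose'],3).tolist(), list(m))
st()
E
```

```text
pics
scene 378.5411985282448 259.2222884539745 188.9524281516312 [[0.554, -0.717, 0.423, 0.92], [0.833, 0.473, -0.288, -0.352], [0.006, 0.511, 0.859, 0.793], [0.0, 0.0, 0.0, 1.0]] ['fx', 'fy', 'cx', 'cy', 'pose']
top 367.5677588227458 257.23343369054874 189.48869102568716 [[0.016, 0.988, -0.154, 0.429], [-1.0, 0.019, 0.017, -0.083], [0.02, 0.153, 0.988, 0.91], [0.0, 0.0, 0.0, 1.0]] ['fx', 'fy', 'cx', 'cy', 'pose']
wrist 338.4003261258988 255.45114746322812 193.0572629548129 [[0.321, -0.913, -0.253, 0.135], [0.947, 0.308, 0.089, 0.613], [-0.003, -0.269, 0.963, 0.384], [0.0, 0.0, 0.0, 1.0]] ['fx', 'fy', 'cx', 'cy', 'pose']
clock 0.15
tool_pos [0.2005 0.5915 0.2631]
eef_rot [ 1.626e-01  9.867e-01 -7.000e-04 -1.000e-04]
contact_force [ 0.1362 -0.2268  0.3657]
opening 0.9982
q [-1.2102  0.6898 -0.1945  1.5661  0.1573  0.9025 -0.2151]
[[-0.947  0.321 -0.   ]
 [ 0.321  0.947 -0.001]
 [-0.    -0.001 -1.   ]]
```

View pics/top0.png

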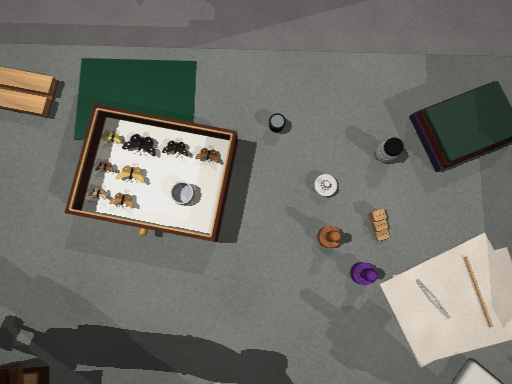

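View pics/scene0.png

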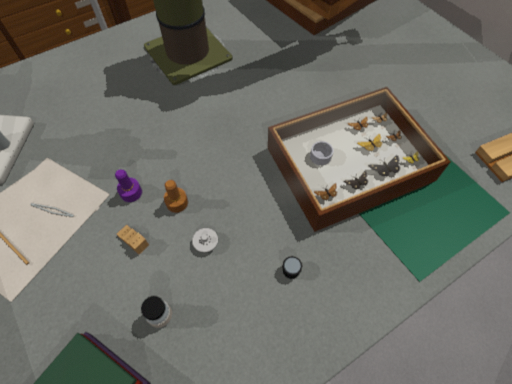

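View pics/wrist0.png

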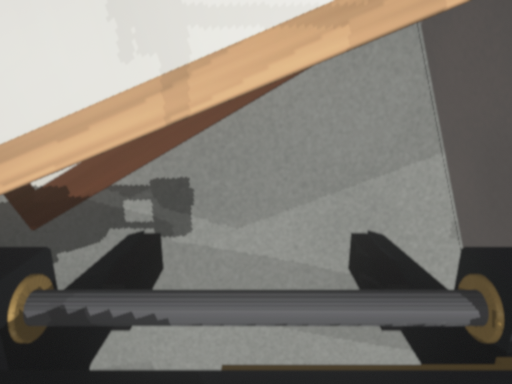

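Top view: the white cover with its knob is at (326,185), the orange-brown tool at (330,237) and a purple look-alike at (364,273). The cell is at (183,193), the jar at (390,150), the loupe at (277,122) and the block at (380,224). The wooden tool at (330,237) is the seater. I'll confirm that in an enlarged crop and measure.

```bash
python3 - <<'E'
from h import *
crop('top0',290,150,400,295,5,'c1'); crop('top0',60,95,245,245,4,'c2'); crop('scene0',90,100,350,270,3,'c3')
for f in ['top0','scene0']:
    C,m,p=cloud(f)
    # generic: points by height in regions
    for n,(u,v) in dict(cover=(326,185),seat=(330,237),cell=(183,193),jar=(390,150),loupe=(277,122),blk=(380,224),pur=(364,273)).items():
        if f=='top0': print(n,pt(f,u,v).round(4))
E
```

```text
cover [ 0.579  -0.2642  0.0367]
seat [ 0.4529 -0.2616  0.0855]
cell [0.5536 0.0802 0.0324]
jar [ 0.6596 -0.4096  0.0727]
loupe [ 0.7354 -0.1444  0.0356]
blk [ 0.4879 -0.3969  0.024 ]
pur [ 0.3744 -0.3401  0.0712]
```

View pics/c1.png

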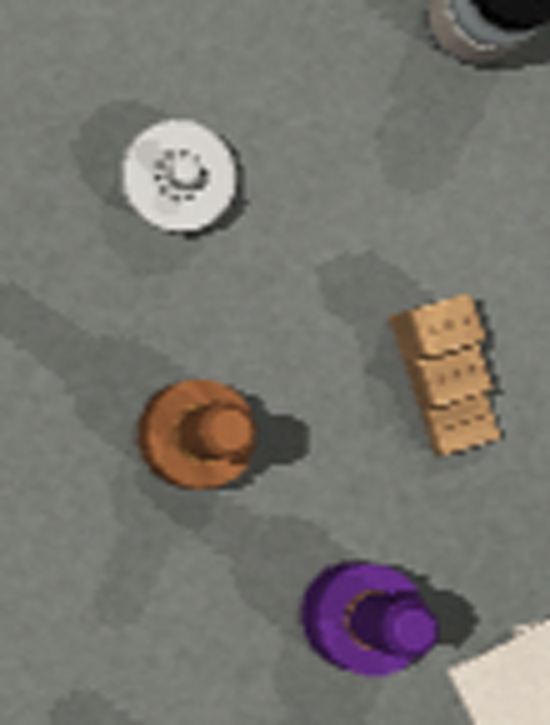

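View pics/c2.png

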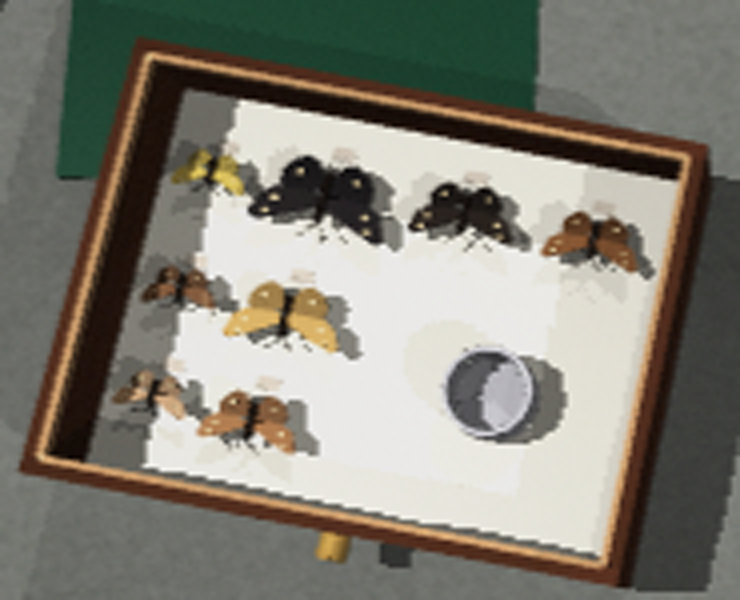

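View pics/c3.png

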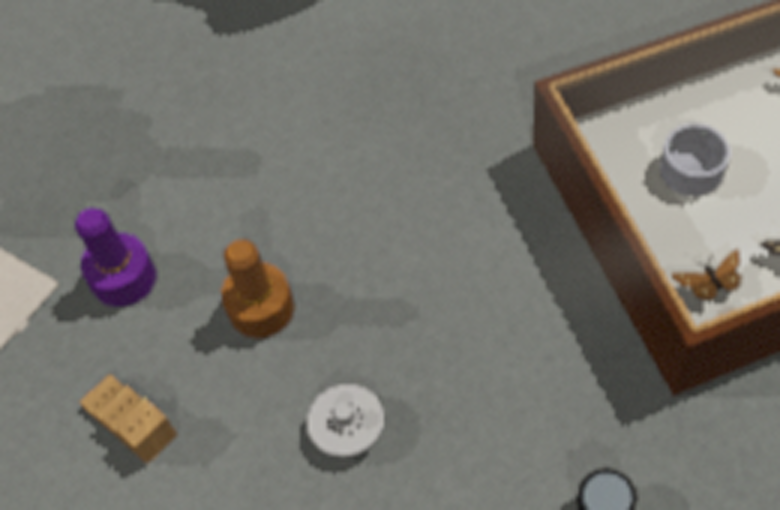

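The crop shows plain turned brown wood for the seater at top-view (330,237). The purple one is the look-alike and stays put. Next I'll fit centres from depth.

```bash
cat >> h.py <<'E'
from scipy.optimize import least_squares
def circ(P,rad=None):
    f=(lambda q: np.hypot(P[:,0]-q[0],P[:,1]-q[1])-(q[2] if rad is None else rad))
    x0=[*P[:,:2].mean(0),0.02]; return least_squares(f,x0,loss='soft_l1',f_scale=0.001).x
def near(f,c,rad,z0,z1):
    C,m,p=cloud(f); s=m&(np.hypot(C[...,0]-c[0],C[...,1]-c[1])<rad)&(C[...,2]>z0)&(C[...,2]<z1)
    return C[s],p[s],s
E
python3 - <<'E'
from h import *
for f in ['top0','scene0']:
    print(f)
    for n,c,rad,z0,z1 in [('knobtop',(.579,-.264),.035,.031,.045),('flange',(.579,-.264),.035,.017,.026),('seat ring',(.452,-.26),.045,.024,.034),('seat grip',(.452,-.26),.04,.04,.084),('seat top',(.452,-.26),.04,.086,.1),('rim',(.5536,.08),.036,.054,.066),('purple',(.37,-.34),.05,.08,.13)]:
        P,q,s=near(f,c,rad,z0,z1)
        if len(P)<3: print(n,len(P)); continue
        vv,uu=np.nonzero(s)
        print(n,len(P),'mean',P.mean(0).round(4),'mid',((P.max(0)+P.min(0))/2).round(4),'ext',np.ptp(P,0).round(4),'zmed',np.median(P[:,2]).round(4),'circ',circ(P).round(4),'uv',uu.mean().round(1),vv.mean().round(1))
E
```

```text
top0
knobtop 28 mean [ 0.5823 -0.266   0.0361] mid [ 0.5829 -0.266   0.0355] ext [0.0125 0.0116 0.0089] zmed 0.036 circ [ 0.5824 -0.2661  0.0049] uv 326.7 183.7
flange 358 mean [ 0.5822 -0.2665  0.0208] mid [ 0.5831 -0.2667  0.0213] ext [0.0536 0.0531 0.0087] zmed 0.0206 circ [ 0.5829 -0.2672  0.0203] uv 325.6 184.8
seat ring 205 mean [ 0.4552 -0.2678  0.0312] mid [ 0.4558 -0.2721  0.0291] ext [0.0499 0.049  0.0098] zmed 0.0315 circ [ 0.4564 -0.2744  0.0214] uv 327.7 236.7
seat grip 41 mean [ 0.4546 -0.2637  0.0627] mid [ 0.4559 -0.269   0.0622] ext [0.0232 0.0175 0.0415] zmed 0.0627 circ [ 0.4562 -0.2733  0.0125] uv 328.8 236.5
seat top 93 mean [ 0.4555 -0.2724  0.0908] mid [ 0.4553 -0.2725  0.0905] ext [0.0224 0.0223 0.0089] zmed 0.0908 circ [ 0.4556 -0.2725  0.0084] uv 335.4 235.8
rim 122 mean [0.552  0.0795 0.0589] mid [0.552  0.0783 0.0589] ext [0.0522 0.0536 0.0097] zmed 0.0592 circ [0.5513 0.0785 0.0249] uv 181.2 192.1
purple 115 mean [ 0.3707 -0.3507  0.0896] mid [ 0.3703 -0.352   0.0874] ext [0.024  0.0242 0.0139] zmed 0.0904 circ [ 0.3707 -0.351   0.009 ] uv 371.5 275.4
sce
[... 397 characters left out ...]
[0.05   0.0508 0.01  ] zmed 0.0323 circ [ 0.4552 -0.271   0.0219] uv 175.8 199.5
seat grip 123 mean [ 0.4648 -0.2726  0.0627] mid [ 0.4621 -0.2714  0.0618] ext [0.0141 0.0248 0.0433] zmed 0.0637 circ [ 0.4547 -0.271   0.0127] uv 173.6 193.0
seat top 94 mean [ 0.458  -0.2717  0.0911] mid [ 0.457  -0.2711  0.0908] ext [0.0234 0.0243 0.0087] zmed 0.0913 circ [ 0.4574 -0.2715  0.0084] uv 170.1 184.0
rim 148 mean [0.5509 0.0804 0.059 ] mid [0.5504 0.081  0.0593] ext [0.0527 0.0533 0.0105] zmed 0.0594 circ [0.5508 0.0805 0.0249] uv 321.9 149.8
purple 111 mean [ 0.3737 -0.3506  0.0895] mid [ 0.3716 -0.3505  0.0876] ext [0.0229 0.0254 0.0151] zmed 0.0906 circ [ 0.3721 -0.3505  0.0089] uv 120.7 174.0
```

Request:
servo_tool([
  {"dx": -0.83, "dy": -0.62, "dz": 0},
  {"dx": -1.65, "dy": -1.24, "dz": 0.1},
  {"dx": -2.5, "dy": -1.86, "dz": 0.2},
  {"dx": -3.3, "dy": -2.5, "dz": 0.3},
  {"dx": -4.1, "dy": -3.1, "dz": 0.4},
  {"dx": -5.0, "dy": -3.7, "dz": 0.5},
  {"dx": -5.8, "dy": -4.35, "dz": 0.6},
  {"dx": -6.6, "dy": -5.0, "dz": 0.72},
  {"dx": -7.45, "dy": -5.6, "dz": 0.72},
  {"dx": -8.27, "dy": -6.21, "dz": 0.72},
])

```text
schema error: expected keys dx, dy, dz, ax, ay, az, hand
```

Request:
servo_tool([
  {},
  {},
])

```text
schema error: expected keys dx, dy, dz, ax, ay, az, hand
```

```bash
python3 - <<'E'
from h import *
st(); snap('wrist','w1')
for z0,z1 in [(.055,.066)]:
    P,q,s=near('w1',(.551,.08),.034,z0,z1); vv,uu=np.nonzero(s); print(len(P),P.mean(0).round(4),'mid',((P.max(0)+P.min(0))/2).round(4),np.ptp(P,0).round(4),circ(P).round(4),np.median(P[:,2]))
E
```

```text
clock 0.15
tool_pos [0.2005 0.5915 0.2631]
eef_rot [ 1.626e-01  9.867e-01 -7.000e-04 -1.000e-04]
contact_force [ 0.1362 -0.2268  0.3657]
opening 0.9982
q [-1.2102  0.6898 -0.1945  1.5661  0.1573  0.9025 -0.2151]
[[-0.947  0.321 -0.   ]
 [ 0.321  0.947 -0.001]
 [-0.    -0.001 -1.   ]]<stdin>:4: RuntimeWarning: Mean of empty slice.
  ret = um.true_divide(
Traceback (most recent call last):
ValueError: zero-size array to reduction operation maximum which has no identity
```

View pics/w1.png

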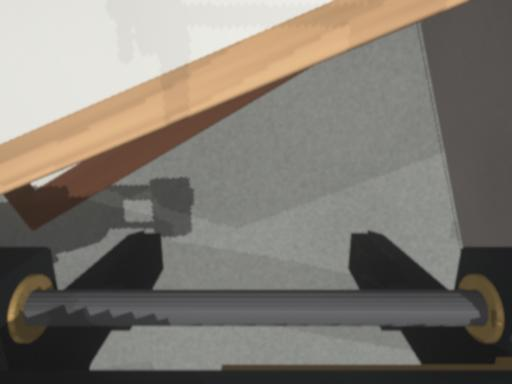

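Request:
servo_tool([
  {"dx": -0.83, "dy": -0.62, "dz": 0, "ax": 0, "ay": 0, "az": 0, "hand": 50},
  {"dx": -1.65, "dy": -1.24, "dz": 0.1, "ax": 0, "ay": 0, "az": 0, "hand": 50},
  {"dx": -2.5, "dy": -1.86, "dz": 0.2, "ax": 0, "ay": 0, "az": 0, "hand": 50},
  {"dx": -3.3, "dy": -2.5, "dz": 0.3, "ax": 0, "ay": 0, "az": 0, "hand": 50},
  {"dx": -4.1, "dy": -3.1, "dz": 0.4, "ax": 0, "ay": 0, "az": 0, "hand": 50},
  {"dx": -5.0, "dy": -3.7, "dz": 0.5, "ax": 0, "ay": 0, "az": 0, "hand": 50},
  {"dx": -5.8, "dy": -4.35, "dz": 0.6, "ax": 0, "ay": 0, "az": 0, "hand": 50},
  {"dx": -6.6, "dy": -5.0, "dz": 0.72, "ax": 0, "ay": 0, "az": 0, "hand": 50},
  {"dx": -7.45, "dy": -5.6, "dz": 0.72, "ax": 0, "ay": 0, "az": 0, "hand": 50},
  {"dx": -8.27, "dy": -6.21, "dz": 0.72, "ax": 0, "ay": 0, "az": 0, "hand": 50},
])

```text
clock: 1.45
tool_pos: [0.5515, 0.0788, 0.2204]
eef_rot: [0.163, 0.987, 0.0, -0.0]
contact_force: [1.9, 0.8, 0.0]
opening: 0.565
```

Request:
servo_tool([
  {"dx": 0, "dy": 0, "dz": 0, "ax": 0, "ay": 0, "az": 0, "hand": 50},
  {"dx": 0, "dy": 0, "dz": 0, "ax": 0, "ay": 0, "az": 0, "hand": 50},
])

```text
clock: 1.7
tool_pos: [0.5501, 0.081, 0.2203]
eef_rot: [0.163, 0.987, 0.0, -0.0]
contact_force: [-0.2, 1.0, -0.0]
opening: 0.571
```

```bash
python3 - <<'E'
from h import *
st(); snap('wrist','w1')
for z0,z1 in [(.053,.068)]:
    P,q,s=near('w1',(.551,.08),.034,z0,z1); vv,uu=np.nonzero(s); print(len(P))
    if len(P): print(P.mean(0).round(4),'mid',((P.max(0)+P.min(0))/2).round(4),np.ptp(P,0).round(4),circ(P).round(4),np.median(P[:,2]))
E
```

```text
clock 1.7
tool_pos [0.5501 0.081  0.2203]
eef_rot [ 1.627e-01  9.867e-01  4.000e-04 -4.000e-04]
contact_force [-0.1596  0.9588 -0.0134]
opening 0.5708
q [-0.0606  0.6641 -0.2794  1.8185  0.2665  0.6962  0.7546]
[[-0.947  0.321 -0.001]
 [ 0.321  0.947  0.001]
 [ 0.001  0.001 -1.   ]]
972
[0.5508 0.0794 0.0591] mid [0.5504 0.0793 0.0578] [0.0531 0.0538 0.0094] [0.5499 0.0797 0.0247] 0.05986913110972564
```

View pics/w1.png

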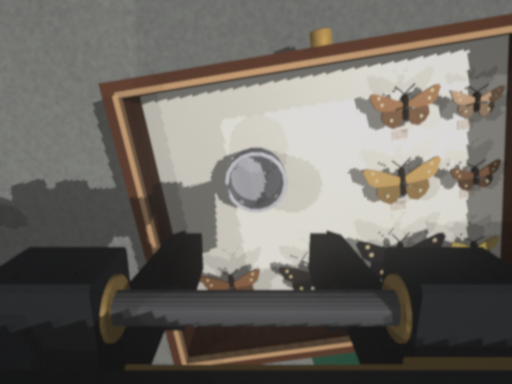

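The wrist view shows the cell's rim centred at about (255,180), clear of the insects. Now over to the cover.

Request:
servo_tool([
  {"dx": -0.4, "dy": -0.88, "dz": 0, "ax": 0, "ay": 0, "az": 0, "hand": 50},
  {"dx": -0.8, "dy": -1.76, "dz": 0, "ax": 0, "ay": 0, "az": 0, "hand": 50},
  {"dx": -1.2, "dy": -2.65, "dz": 0, "ax": 0, "ay": 0, "az": 0, "hand": 50},
  {"dx": -1.6, "dy": -3.53, "dz": 0.2, "ax": 0, "ay": 0, "az": 0, "hand": 50},
  {"dx": -2.0, "dy": -4.4, "dz": 0.4, "ax": 0, "ay": 0, "az": 0, "hand": 50},
  {"dx": -2.365, "dy": -5.295, "dz": 0.67, "ax": 0, "ay": 0, "az": 0, "hand": 50},
  {"dx": -2.365, "dy": -5.295, "dz": 0.67, "ax": 0, "ay": 0, "az": 0, "hand": 50},
  {"dx": -2.365, "dy": -5.295, "dz": 0.67, "ax": 0, "ay": 0, "az": 0, "hand": 50},
])

```text
clock: 2.75
tool_pos: [0.5835, -0.263, 0.1803]
eef_rot: [0.161, 0.987, 0.001, -0.0]
contact_force: [0.1, 0.2, -0.3]
opening: 0.568
```

```bash
python3 - <<'E'
from h import *
st(); snap('wrist','w2')
for z0,z1 in [(.0165,.027),(.031,.042)]:
    P,q,s=near('w2',(.582,-.2655),.035,z0,z1); vv,uu=np.nonzero(s); print(len(P))
    if len(P): print(P.mean(0).round(4),'mid',((P.max(0)+P.min(0))/2).round(4),np.ptp(P,0).round(4),circ(P).round(4),np.median(P[:,2]),uu.mean(),vv.mean())
crop('w2',180,100,340,260,4,'w2c')
E
```

```text
clock 2.75
tool_pos [ 0.5835 -0.263   0.1803]
eef_rot [ 1.612e-01  9.869e-01  1.100e-03 -1.000e-04]
contact_force [ 0.1427  0.1964 -0.2617]
opening 0.568
q [ 0.5252  0.8211 -0.3217  1.5872  0.3294  0.7878  1.3122]
[[-0.948  0.318  0.   ]
 [ 0.318  0.948  0.002]
 [ 0.001  0.002 -1.   ]]
2972
[ 0.5808 -0.266   0.0215] mid [ 0.5818 -0.2665  0.0223] [0.0555 0.0551 0.0093] [ 0.5822 -0.2665  0.0203] 0.021498837454195036 252.29912516823688 180.48452220726784
242
[ 0.5812 -0.2661  0.0369] mid [ 0.5819 -0.2663  0.035 ] [0.0142 0.0135 0.008 ] [ 0.5812 -0.2661  0.005 ] 0.03730607638749889 252.099173553719 185.56611570247935
```

View pics/w2c.png

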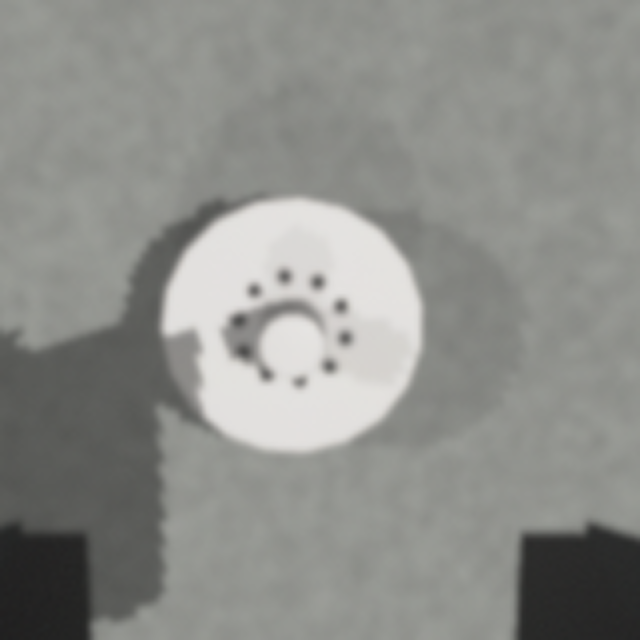

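The cover is centred at about (0.5815, -0.2664) with the knob in view at (252,186). I'll descend partway, then correct.

Request:
servo_tool([
  {"dx": 0, "dy": -0.04, "dz": 0.8, "ax": 0, "ay": 0, "az": 0, "hand": 50},
  {"dx": 0, "dy": -0.04, "dz": 1.5, "ax": 0, "ay": 0, "az": 0, "hand": 50},
  {"dx": 0, "dy": -0.04, "dz": 1.5, "ax": 0, "ay": 0, "az": 0, "hand": 50},
  {"dx": 0, "dy": -0.04, "dz": 1.5, "ax": 0, "ay": 0, "az": 0, "hand": 50},
])

```text
clock: 3.3
tool_pos: [0.5838, -0.2668, 0.0921]
eef_rot: [0.162, 0.987, 0.0, 0.001]
contact_force: [0.9, -0.6, -0.1]
opening: 0.572
```

```bash
python3 - <<'E'
from h import *
s=st(); snap('wrist','w3')
M=R.from_quat(s['eef_rot']).as_matrix()
print(M.T@(np.array([.5815,-.2664,.048])-s['tool_pos'])/.06)
for z0,z1 in [(.0165,.027),(.031,.042)]:
    P,q,s=near('w3',(.582,-.2655),.035,z0,z1)
    if len(P): print(len(P),P.mean(0).round(4),'mid',((P.max(0)+P.min(0))/2).round(4),np.ptp(P,0).round(4),circ(P).round(4))
E
```

```text
clock 3.3
tool_pos [ 0.5838 -0.2668  0.0921]
eef_rot [1.615e-01 9.869e-01 3.000e-04 1.300e-03]
contact_force [ 0.93   -0.606  -0.0966]
opening 0.5715
q [ 0.5045  0.9417 -0.274   1.627   0.3823  0.6236  1.2719]
[[-0.948  0.319  0.003]
 [ 0.319  0.948  0.   ]
 [-0.002  0.001 -1.   ]]
[ 0.03967725 -0.00603097  0.73475989]
5804 [ 0.5803 -0.2657  0.0215] mid [ 0.5817 -0.2663  0.0224] [0.0554 0.0555 0.0091] [ 0.5823 -0.2663  0.0204]
509 [ 0.5807 -0.2658  0.0368] mid [ 0.5816 -0.2659  0.035 ] [0.0141 0.0135 0.0079] [ 0.5808 -0.2658  0.005 ]
```

View pics/w3.png

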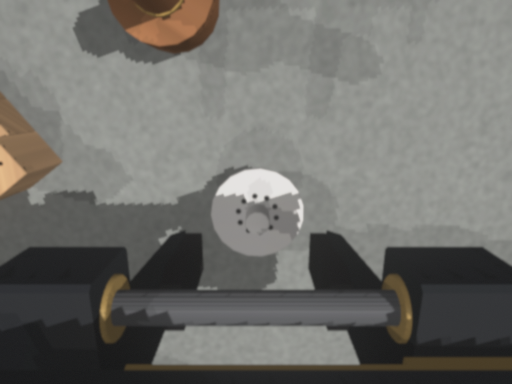

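Request:
servo_tool([
  {"dx": 0.035, "dy": 0, "dz": 0.35, "ax": 0, "ay": 0, "az": 0, "hand": 50},
  {"dx": 0.035, "dy": 0, "dz": 0.65, "ax": 0, "ay": 0, "az": 0, "hand": 40},
  {"dx": 0.035, "dy": 0, "dz": 0.725, "ax": 0, "ay": 0, "az": 0, "hand": 40},
  {"dx": 0.035, "dy": 0, "dz": 0.725, "ax": 0, "ay": 0, "az": 0, "hand": 40},
])

```text
clock: 3.85
tool_pos: [0.5806, -0.2676, 0.0472]
eef_rot: [0.163, 0.987, -0.0, 0.0]
contact_force: [-0.3, 1.0, 0.7]
opening: 0.454
```

Request:
servo_tool([
  {"dx": 0, "dy": 0, "dz": -0.01, "ax": 0, "ay": 0, "az": 0, "hand": 20},
  {"dx": 0, "dy": 0, "dz": -0.01, "ax": 0, "ay": 0, "az": 0, "hand": 14},
  {"dx": 0, "dy": 0, "dz": -0.01, "ax": 0, "ay": 0, "az": 0, "hand": 8},
  {"dx": 0, "dy": 0, "dz": -0.01, "ax": 0, "ay": 0, "az": 0, "hand": 5},
  {"dx": 0, "dy": 0, "dz": -0.01, "ax": 0, "ay": 0, "az": 0, "hand": 5},
], newtons=12)

```text
clock: 4.47
tool_pos: [0.5804, -0.2676, 0.0476]
eef_rot: [0.163, 0.987, 0.0, 0.0]
contact_force: [-0.2, -0.3, 2.5]
opening: 0.154
```

```bash
python3 - <<'E'
from h import *
st(); snap('wrist','w4'); crop('w4',160,130,350,300,4,'w4c')
E
```

```text
clock 4.475
tool_pos [ 0.5804 -0.2676  0.0476]
eef_rot [1.626e-01 9.867e-01 0.000e+00 3.000e-04]
contact_force [-0.1922 -0.263   2.5343]
opening 0.1536
q [ 0.4921  1.0052 -0.2454  1.6407  0.4057  0.5458  1.251 ]
[[-0.947  0.321  0.001]
 [ 0.321  0.947  0.   ]
 [-0.001  0.    -1.   ]]
```

View pics/w4c.png

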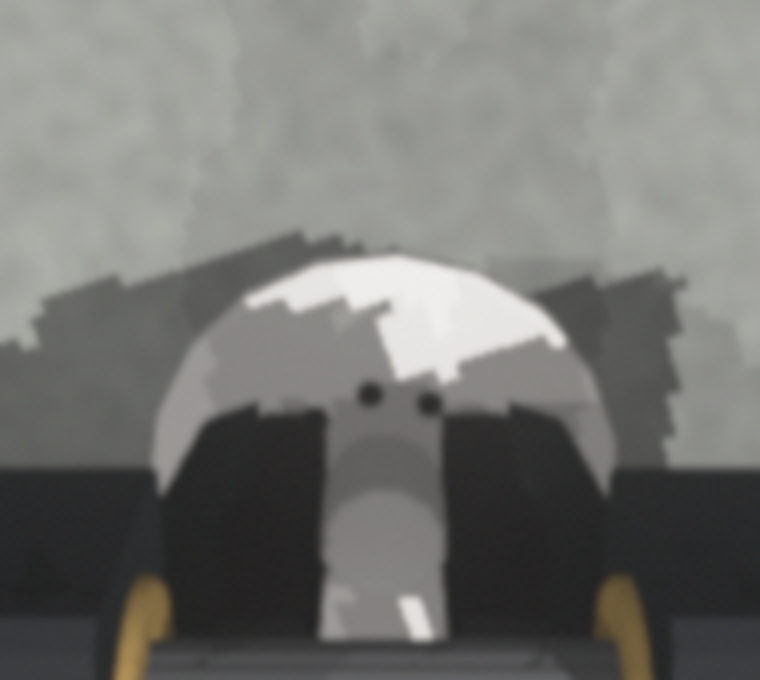

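The knob is between the pads, with an opening of 13.5 mm. Lifting.

Request:
servo_tool([
  {"dx": 0, "dy": 0, "dz": -0.3, "ax": 0, "ay": 0, "az": 0, "hand": 5},
  {"dx": 0, "dy": 0, "dz": -1.0, "ax": 0, "ay": 0, "az": 0, "hand": 5},
  {"dx": 0, "dy": 0, "dz": -1.8, "ax": 0, "ay": 0, "az": 0, "hand": 5},
  {"dx": 0, "dy": 0, "dz": -2.5, "ax": 0, "ay": 0, "az": 0, "hand": 5},
  {"dx": 0, "dy": 0, "dz": -2.5, "ax": 0, "ay": 0, "az": 0, "hand": 5},
])

```text
clock: 5.15
tool_pos: [0.5823, -0.2684, 0.2021]
eef_rot: [0.163, 0.987, -0.001, 0.004]
contact_force: [-1.1, 0.5, -0.8]
opening: 0.154
```

```bash
python3 - <<'E'
from h import *
s=st(); snap('wrist','w5'); crop('w5',160,130,350,300,4,'w5c')
M=R.from_quat(s['eef_rot']).as_matrix()
print(M.T@(np.array([.5505,.0796,.17])-s['tool_pos'])/.06)
# scene view tilt check
snap('scene','s1'); P,q,m=near('s1',s['tool_pos'],.04,s['tool_pos'][2]-.05,s['tool_pos'][2]-.02)
v,u=np.nonzero(m); print(u.mean(),v.mean())
u,v=int(u.mean()),int(v.mean()); crop('s1',max(u-60,0),max(v-60,0),u+60,v+60,5,'s1c')
E
```

```text
clock 5.15
tool_pos [ 0.5823 -0.2684  0.2021]
eef_rot [ 1.629e-01  9.866e-01 -7.000e-04  4.000e-03]
contact_force [-1.0655  0.4739 -0.7746]
opening 0.1541
q [ 0.5387  0.7921 -0.3323  1.5756  0.3236  0.8202  1.3215]
[[-0.947  0.321  0.008]
 [ 0.321  0.947 -0.003]
 [-0.008 -0.    -1.   ]]
[2.3705296  5.32130998 0.51470613]
194.78823529411764 212.1
```

View pics/w5c.png

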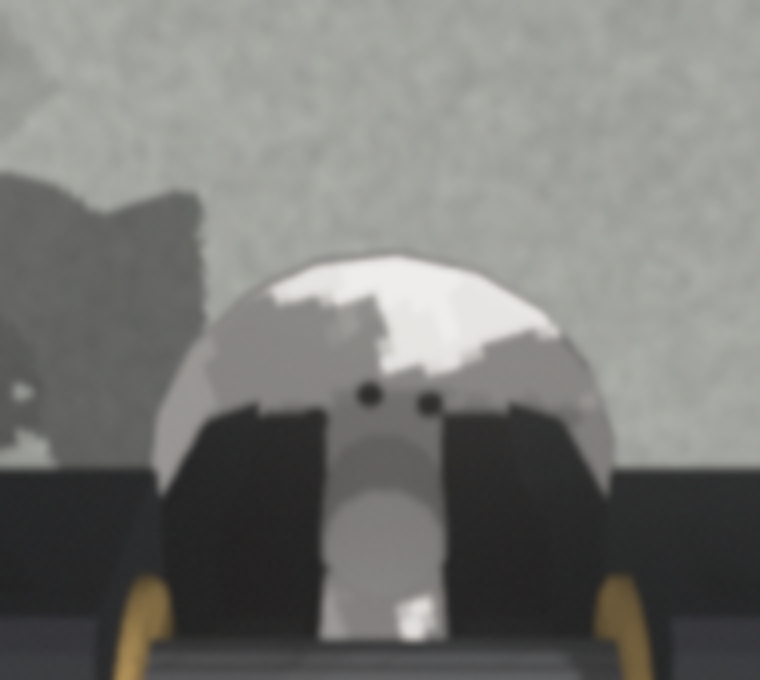

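View pics/s1c.png

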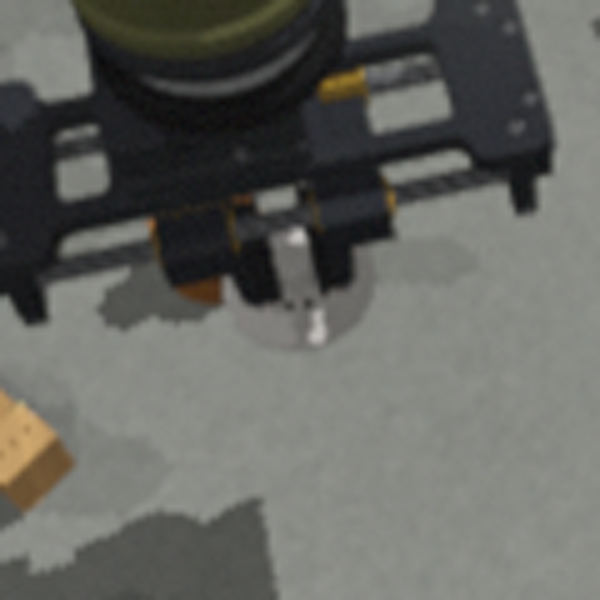

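Request:
servo_tool([
  {"dx": 0.4, "dy": 0.88, "dz": 0, "ax": 0, "ay": 0, "az": 0, "hand": 5},
  {"dx": 0.8, "dy": 1.76, "dz": 0, "ax": 0, "ay": 0, "az": 0, "hand": 5},
  {"dx": 1.2, "dy": 2.65, "dz": 0, "ax": 0, "ay": 0, "az": 0, "hand": 5},
  {"dx": 1.6, "dy": 3.53, "dz": 0, "ax": 0, "ay": 0, "az": 0, "hand": 5},
  {"dx": 2.0, "dy": 4.4, "dz": 0.2, "ax": 0, "ay": 0, "az": 0, "hand": 5},
  {"dx": 2.25, "dy": 5.0, "dz": 0.4, "ax": 0, "ay": 0, "az": 0, "hand": 5},
  {"dx": 2.37, "dy": 5.32, "dz": 0.5, "ax": 0, "ay": 0, "az": 0, "hand": 5},
  {"dx": 2.37, "dy": 5.32, "dz": 0.5, "ax": 0, "ay": 0, "az": 0, "hand": 5},
  {"dx": 2.37, "dy": 5.32, "dz": 0.5, "ax": 0, "ay": 0, "az": 0, "hand": 5},
])

```text
clock: 6.38
tool_pos: [0.5476, 0.0786, 0.1669]
eef_rot: [0.163, 0.987, -0.001, -0.001]
contact_force: [1.0, -0.6, -0.4]
opening: 0.149
```

```bash
python3 - <<'E'
from h import *
s=st(); snap('wrist','w6')
M=R.from_quat(s['eef_rot']).as_matrix()
C,m,p=cloud('w6'); L=(C-s['tool_pos'])@M   # tool frame
sel=m&(L[...,2]>.02)&(L[...,2]<.032)&(np.hypot(L[...,0],L[...,1])<.034)&(p.min(-1)>60)
P=L[sel]; print(len(P),np.median(P,0).round(4),P.min(0).round(4),P.max(0).round(4))
# front edge: per column min row
v,u=np.nonzero(sel); E=[]
for c in np.unique(u):
    r0=v[u==c].min(); E.append(L[r0,c])
E=np.array(E); E=E[E[:,0]>.012]; print(len(E),circ(E,0.028).round(4),circ(E).round(4))
P,q,k=near('w6',(.551,.08),.034,.054,.068); print(len(P), circ(P,0.0252).round(4),circ(P).round(4))
snap('scene','s2'); crop('s2',240,60,420,200,4,'s2c')
E
```

```text
clock 6.375
tool_pos [0.5476 0.0786 0.1669]
eef_rot [ 1.634e-01  9.866e-01 -9.000e-04 -6.000e-04]
contact_force [ 0.9718 -0.6203 -0.3971]
opening 0.1494
q [-0.0852  0.7397 -0.2372  1.8695  0.3007  0.569   0.7248]
[[-0.947  0.322 -0.001]
 [ 0.322  0.947 -0.002]
 [ 0.001 -0.002 -1.   ]]
4277 [ 0.0135 -0.0013  0.0262] [-0.022  -0.0286  0.0201] [0.0272 0.0263 0.0301]
104 [-0.0014 -0.0011  0.02  ] [-0.0011 -0.0011  0.0277]
703 [0.5504 0.0795 0.02  ] [0.5498 0.0797 0.0247]
```

View pics/w6.png

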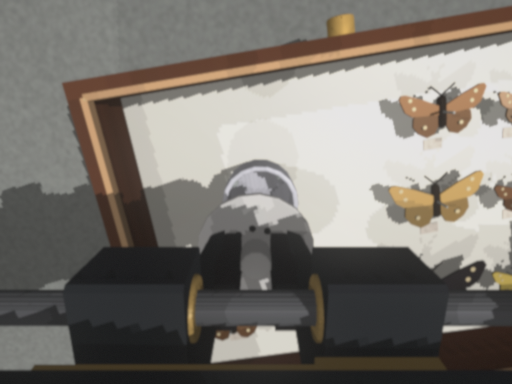

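View pics/s2c.png

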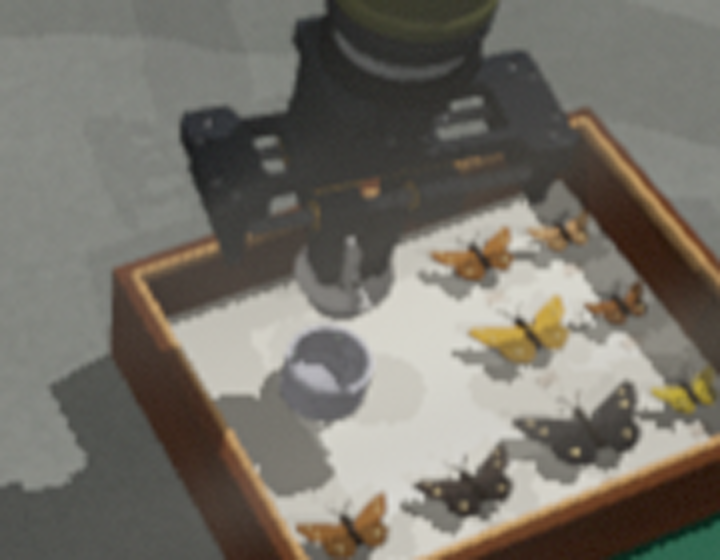

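The wrist view at (258,225) shows the cover held square, with the cell rim just ahead of it at (262,182). I'll correct laterally and drop to just above the rim.

Request:
servo_tool([
  {"dx": -0.015, "dy": 0.05, "dz": 0.3, "ax": 0, "ay": 0, "az": 0, "hand": 5},
  {"dx": -0.015, "dy": 0.05, "dz": 0.6, "ax": 0, "ay": 0, "az": 0, "hand": 5},
  {"dx": -0.015, "dy": 0.05, "dz": 0.87, "ax": 0, "ay": 0, "az": 0, "hand": 5},
  {"dx": -0.015, "dy": 0.05, "dz": 0.87, "ax": 0, "ay": 0, "az": 0, "hand": 5},
  {"dx": -0.015, "dy": 0.05, "dz": 0.87, "ax": 0, "ay": 0, "az": 0, "hand": 5},
])

```text
clock: 7.1
tool_pos: [0.5499, 0.0829, 0.1153]
eef_rot: [0.163, 0.987, 0.0, 0.0]
contact_force: [0.0, -0.5, -0.1]
opening: 0.154
```

```bash
cat > chk.py <<'E'
from h import *
import sys
f=sys.argv[1]
s=st(); snap('wrist',f)
M=R.from_quat(s['eef_rot']).as_matrix()
C,m,p=cloud(f); L=(C-s['tool_pos'])@M
sel=m&(L[...,2]>.02)&(L[...,2]<.032)&(np.hypot(L[...,0],L[...,1])<.034)&(p.min(-1)>60)
v,u=np.nonzero(sel); E=[]
for c in np.unique(u): E.append(L[v[u==c].min(),c])
E=np.array(E); E=E[E[:,0]>.012]; cv=circ(E,0.028)[:2]; print('cover in tool',len(E),cv.round(4),'world',(M@[*cv,0]+s['tool_pos']).round(4))
P,q,k=near(f,(.551,.08),.034,.054,.0625); print('rim',len(P), circ(P,0.0252).round(4),circ(P).round(4))
E
python3 chk.py w7; python3 - <<'E'
from h import *
snap('scene','s3'); crop('s3',260,90,380,190,6,'s3c'); crop('w7',150,120,370,280,3,'w7c')
E
```

```text
clock 7.1
tool_pos [0.5499 0.0829 0.1153]
eef_rot [1.627e-01 9.867e-01 1.000e-04 1.000e-04]
contact_force [ 0.0141 -0.5031 -0.0735]
opening 0.1541
q [-0.1154  0.8245 -0.1983  1.8904  0.3329  0.4583  0.6922]
[[-0.947  0.321  0.   ]
 [ 0.321  0.947  0.   ]
 [-0.     0.    -1.   ]]
cover in tool 104 [-0.0013 -0.0011] world [0.5508 0.0815 0.1153]
rim 756 [0.55   0.0799 0.02  ] [0.5508 0.0797 0.0259]
```

View pics/w7c.png

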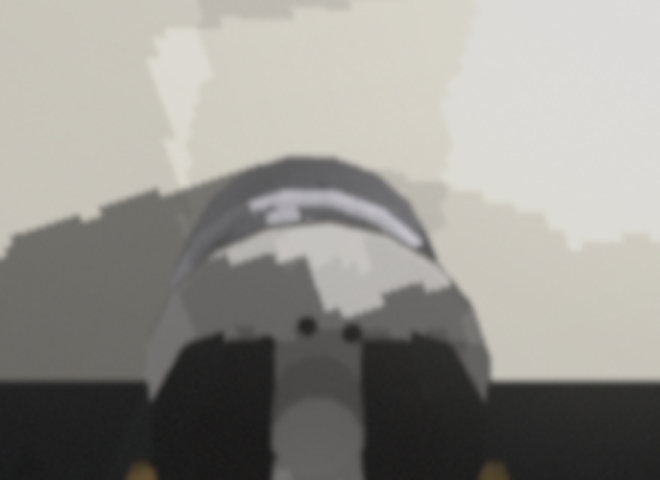

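View pics/s3c.png

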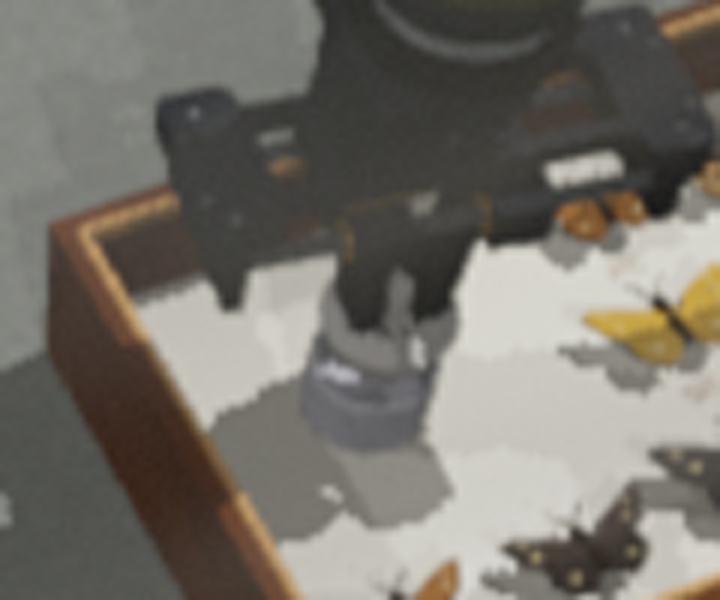

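The wrist crop shows the cell centred about 4 px left of the cover, roughly 2 mm along tool -y, which agrees with the fit. I'll correct that and descend gently.

Request:
servo_tool([
  {"dx": 0, "dy": -0.032, "dz": 0, "ax": 0, "ay": 0, "az": 0, "hand": 5},
  {"dx": 0, "dy": -0.032, "dz": 0.05, "ax": 0, "ay": 0, "az": 0, "hand": 5},
  {"dx": 0, "dy": -0.032, "dz": 0.1, "ax": 0, "ay": 0, "az": 0, "hand": 5},
  {"dx": 0, "dy": -0.032, "dz": 0.15, "ax": 0, "ay": 0, "az": 0, "hand": 5},
  {"dx": 0, "dy": -0.032, "dz": 0.15, "ax": 0, "ay": 0, "az": 0, "hand": 5},
])

```text
clock: 7.82
tool_pos: [0.5489, 0.0811, 0.1059]
eef_rot: [0.163, 0.987, -0.0, -0.0]
contact_force: [-0.0, -0.3, -0.4]
opening: 0.152
```

```bash
python3 chk.py w8
```

```text
clock 7.825
tool_pos [0.5489 0.0811 0.1059]
eef_rot [ 1.626e-01  9.867e-01 -1.000e-04 -3.000e-04]
contact_force [-0.0478 -0.3121 -0.4485]
opening 0.152
q [-0.1173  0.8394 -0.1905  1.897   0.3393  0.437   0.6892]
[[-0.947  0.321 -0.001]
 [ 0.321  0.947 -0.   ]
 [ 0.001 -0.    -1.   ]]
cover in tool 104 [-0.0013 -0.0011] world [0.5498 0.0797 0.1059]
rim 544 [0.5057 0.096  0.02  ] [0.5521 0.079  0.0277]
```

Request:
servo_tool([
  {"dx": -0.005, "dy": 0, "dz": 0.03, "ax": 0, "ay": 0, "az": 0, "hand": 5},
  {"dx": -0.005, "dy": 0, "dz": 0.06, "ax": 0, "ay": 0, "az": 0, "hand": 5},
  {"dx": -0.005, "dy": 0, "dz": 0.09, "ax": 0, "ay": 0, "az": 0, "hand": 5},
  {"dx": -0.005, "dy": 0, "dz": 0.09, "ax": 0, "ay": 0, "az": 0, "hand": 5},
])

```text
clock: 8.38
tool_pos: [0.5493, 0.081, 0.1007]
eef_rot: [0.163, 0.987, -0.0, -0.0]
contact_force: [-0.2, 0.2, -0.4]
opening: 0.148
```

Request:
servo_tool([
  {"dx": 0, "dy": 0, "dz": 0.015, "ax": 0, "ay": 0, "az": 0, "hand": 5},
  {"dx": 0, "dy": 0, "dz": 0.03, "ax": 0, "ay": 0, "az": 0, "hand": 5},
  {"dx": 0, "dy": 0, "dz": 0.03, "ax": 0, "ay": 0, "az": 0, "hand": 5},
])

```text
clock: 8.75
tool_pos: [0.5494, 0.081, 0.099]
eef_rot: [0.163, 0.987, 0.0, -0.0]
contact_force: [-0.2, 0.2, -1.3]
opening: 0.152
```

```bash
python3 chk.py w9;python3 - <<'E'
from h import *
crop('w9',150,120,370,280,3,'w9c')
E
```

```text
clock 8.75
tool_pos [0.5494 0.081  0.099 ]
eef_rot [ 0.1627  0.9867  0.     -0.    ]
contact_force [-0.1617  0.2137 -1.2646]
opening 0.1517
q [-0.1205  0.8512 -0.1846  1.8985  0.3432  0.4225  0.686 ]
[[-0.947  0.321 -0.   ]
 [ 0.321  0.947  0.   ]
 [ 0.     0.    -1.   ]]
cover in tool 104 [-0.0013 -0.0011] world [0.5502 0.0795 0.099 ]
rim 386 [0.505  0.0965 0.02  ] [0.5513 0.0793 0.0273]
```

View pics/w9c.png

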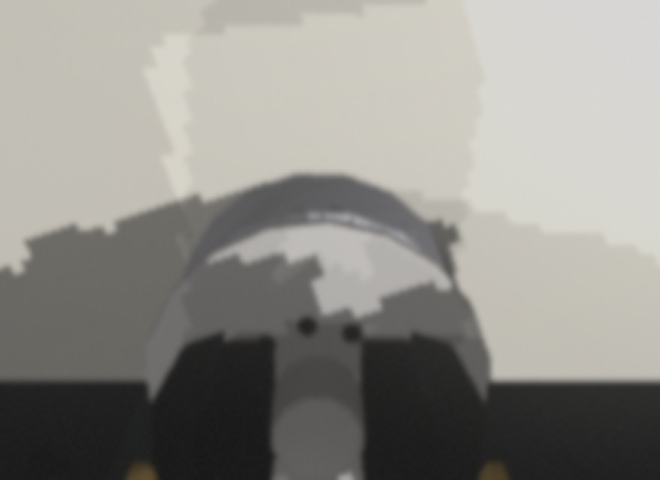

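The cover is now centred on the cell in the wrist view at about (256,225), with negligible force. Letting go.

Request:
servo_tool([
  {"dx": 0, "dy": 0, "dz": 0, "ax": 0, "ay": 0, "az": 0, "hand": 18},
  {"dx": 0, "dy": 0, "dz": 0, "ax": 0, "ay": 0, "az": 0, "hand": 25},
  {"dx": 0, "dy": 0, "dz": 0, "ax": 0, "ay": 0, "az": 0, "hand": 35},
  {"dx": 0, "dy": 0, "dz": 0, "ax": 0, "ay": 0, "az": 0, "hand": 40},
  {"dx": 0, "dy": 0, "dz": -0.5, "ax": 0, "ay": 0, "az": 0, "hand": 45},
  {"dx": 0, "dy": 0, "dz": -1.2, "ax": 0, "ay": 0, "az": 0, "hand": 45},
  {"dx": 0, "dy": 0, "dz": -2.0, "ax": 0, "ay": 0, "az": 0, "hand": 45},
  {"dx": 0, "dy": 0, "dz": -2.0, "ax": 0, "ay": 0, "az": 0, "hand": 45},
])

```text
clock: 9.8
tool_pos: [0.5516, 0.0816, 0.2225]
eef_rot: [0.163, 0.987, 0.002, 0.004]
contact_force: [0.8, -0.4, -0.6]
opening: 0.513
```

```bash
python3 - <<'E'
from h import *
st(); snap('wrist','w10'); snap('scene','s4'); snap('top','t4')
crop('w10',150,90,370,280,3,'w10c'); crop('s4',270,100,370,200,6,'s4c')
for f in ['w10','s4','t4']:
  for z0,z1 in [(.066,.078),(.083,.095)]:
    P,q,s=near(f,(.5505,.0797),.033,z0,z1)
    if len(P)>5:
        A=np.c_[P[:,:2]-P[:,:2].mean(0),np.ones(len(P))]; 
        k=np.abs(P[:,2]-np.median(P[:,2]))<.002; c=np.linalg.lstsq(A[k],P[k,2],rcond=None)[0]
        print(f,z0,len(P),'mid',((P.max(0)+P.min(0))/2).round(4),np.ptp(P,0).round(4),'mean',P.mean(0).round(4),np.median(P[:,2]).round(4),'tilt',c[:2].round(3))
E
```

```text
clock 9.8
tool_pos [0.5516 0.0816 0.2225]
eef_rot [0.1628 0.9866 0.0015 0.0035]
contact_force [ 0.7984 -0.3514 -0.5542]
opening 0.5134
q [-0.0618  0.6599 -0.2786  1.8191  0.268   0.6915  0.7524]
[[-0.947  0.321  0.007]
 [ 0.321  0.947  0.002]
 [-0.006  0.004 -1.   ]]
w10 0.066 3072 mid [0.5507 0.0792 0.0724] [0.0554 0.0553 0.011 ] mean [0.5495 0.0798 0.0696] 0.0695 tilt [-0.023  0.01 ]
w10 0.083 230 mid [0.5508 0.0792 0.0851] [0.0136 0.0132 0.0042] mean [0.5507 0.0793 0.0854] 0.0853 tilt [-0.001 -0.023]
s4 0.066 325 mid [0.5504 0.0813 0.0721] [0.0545 0.0555 0.0118] mean [0.5518 0.0798 0.0702] 0.0701 tilt [-0.01   0.002]
s4 0.083 26 mid [0.551  0.0806 0.0853] [0.0133 0.0132 0.0037] mean [0.5511 0.0805 0.0851] 0.0851 tilt [-0.026 -0.003]
t4 0.066 20 mid [0.5473 0.0743 0.0695] [0.0447 0.0321 0.0055] mean [0.5423 0.0696 0.0693] 0.0693 tilt [-0.003  0.043]
```

View pics/w10c.png

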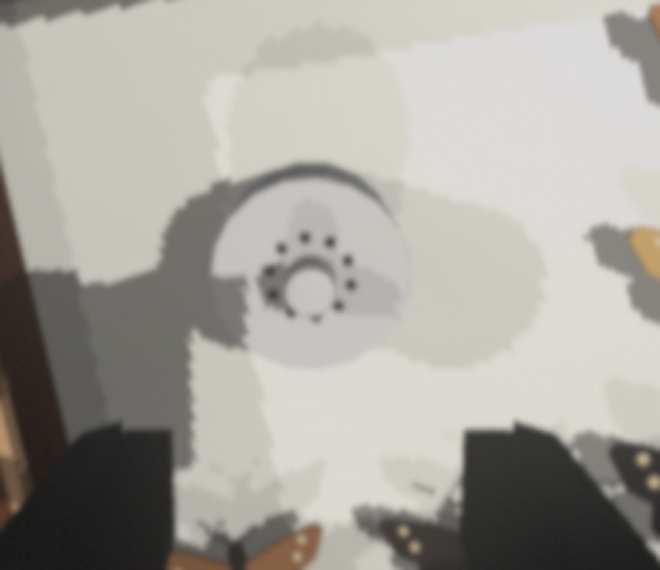

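View pics/s4c.png

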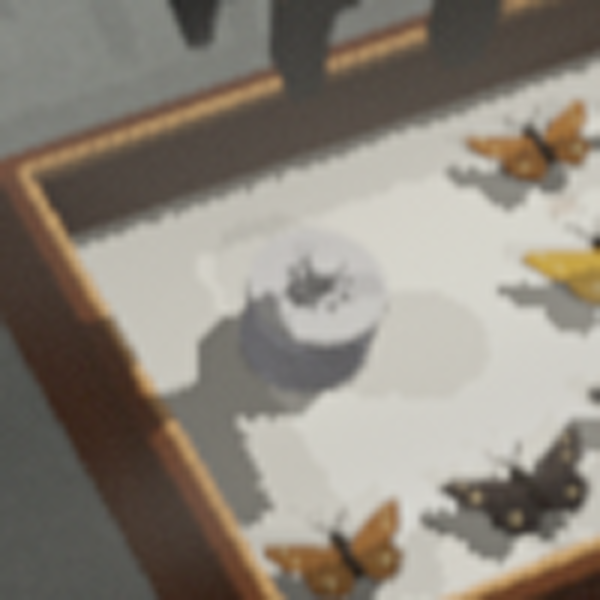

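The cover sits loose and upright: the flange is about 10 mm above the rim and centred within 1 mm, in the wrist view at (253,183). Next, over to the brown seater.

Request:
servo_tool([
  {"dx": -0.06, "dy": -0.95, "dz": 0, "ax": 0, "ay": 0, "az": 0, "hand": 50},
  {"dx": -0.12, "dy": -1.9, "dz": 0, "ax": 0, "ay": 0, "az": 0, "hand": 50},
  {"dx": -0.18, "dy": -2.8, "dz": 0, "ax": 0, "ay": 0, "az": 0, "hand": 50},
  {"dx": -0.25, "dy": -3.7, "dz": 0, "ax": 0, "ay": 0, "az": 0, "hand": 50},
  {"dx": -0.3, "dy": -4.6, "dz": 0, "ax": 0, "ay": 0, "az": 0, "hand": 50},
  {"dx": -0.35, "dy": -5.5, "dz": 0, "ax": 0, "ay": 0, "az": 0, "hand": 50},
  {"dx": -0.38, "dy": -6.09, "dz": 0, "ax": 0, "ay": 0, "az": 0, "hand": 50},
  {"dx": -0.38, "dy": -6.09, "dz": 0, "ax": 0, "ay": 0, "az": 0, "hand": 50},
  {"dx": -0.38, "dy": -6.09, "dz": 0, "ax": 0, "ay": 0, "az": 0, "hand": 50},
])

```text
clock: 11.08
tool_pos: [0.4535, -0.2711, 0.218]
eef_rot: [0.162, 0.987, 0.001, -0.001]
contact_force: [-1.1, -0.2, 1.7]
opening: 0.569
```

```bash
python3 - <<'E'
from h import *
s=st(); snap('wrist','w11')
M=R.from_quat(s['eef_rot']).as_matrix()
for z0,z1 in [(.083,.1),(.024,.036),(.04,.08)]:
    P,q,k=near('w11',(.456,-.272),.035,z0,z1)
    if len(P)>5: print(z0,len(P),'mid',((P.max(0)+P.min(0))/2).round(4),np.ptp(P,0).round(4),circ(P).round(4),P.mean(0).round(4))
    if z0==.083: print(M.T@(np.array([*((P.max(0)+P.min(0))/2)[:2],.067])-s['tool_pos'])/.06)
E
```

```text
clock 11.075
tool_pos [ 0.4535 -0.2711  0.218 ]
eef_rot [ 1.622e-01  9.868e-01  9.000e-04 -9.000e-04]
contact_force [-1.1024 -0.1994  1.6794]
opening 0.569
q [ 0.6652  0.644  -0.3462  1.8977  0.3369  0.659   1.3588]
[[-0.947  0.32  -0.001]
 [ 0.32   0.947  0.002]
 [ 0.002  0.002 -1.   ]]
0.083 836 mid [ 0.4553 -0.2731  0.0885] [0.0252 0.0252 0.011 ] [ 0.454  -0.2728  0.0088] [ 0.4538 -0.2728  0.0907]
[-0.04310523 -0.02619704  2.51587353]
0.024 1324 mid [ 0.4549 -0.2734  0.0298] [0.0506 0.0513 0.0111] [ 0.4564 -0.2737  0.0214] [ 0.4483 -0.271   0.0323]
0.04 265 mid [ 0.4486 -0.2719  0.0601] [0.0124 0.023  0.0397] [ 0.4555 -0.2734  0.0128] [ 0.4454 -0.2701  0.0613]
```

View pics/w11.png

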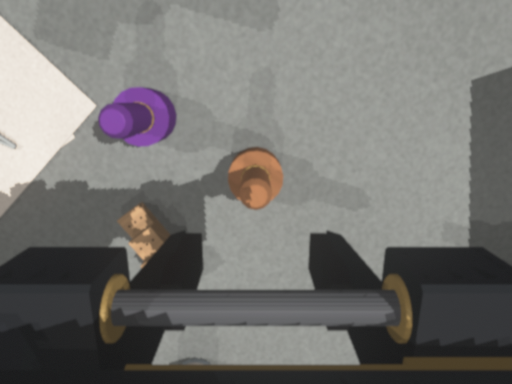

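Request:
servo_tool([
  {"dx": -0.035, "dy": -0.02, "dz": 0.7, "ax": 0, "ay": 0, "az": 0, "hand": 55},
  {"dx": -0.035, "dy": -0.02, "dz": 1.35, "ax": 0, "ay": 0, "az": 0, "hand": 55},
  {"dx": -0.035, "dy": -0.02, "dz": 1.35, "ax": 0, "ay": 0, "az": 0, "hand": 55},
  {"dx": -0.035, "dy": -0.02, "dz": 1.35, "ax": 0, "ay": 0, "az": 0, "hand": 55},
])

```text
clock: 11.62
tool_pos: [0.4563, -0.2734, 0.1389]
eef_rot: [0.162, 0.987, 0.0, 0.001]
contact_force: [-0.4, 0.3, -0.0]
opening: 0.624
```

```bash
python3 - <<'E'
from h import *
s=st(); snap('wrist','w12')
M=R.from_quat(s['eef_rot']).as_matrix()
for z0,z1 in [(.083,.1),(.024,.036)]:
    P,q,k=near('w12',(.456,-.272),.035,z0,z1)
    if len(P)>5: print(z0,len(P),'mid',((P.max(0)+P.min(0))/2).round(4),np.ptp(P,0).round(4))
    if z0==.083: print(M.T@(np.array([*((P.max(0)+P.min(0))/2)[:2],.067])-s['tool_pos'])/.06)
E
```

```text
clock 11.625
tool_pos [ 0.4563 -0.2734  0.1389]
eef_rot [1.618e-01 9.868e-01 1.000e-04 6.000e-04]
contact_force [-0.4375  0.2507 -0.0031]
opening 0.6243
q [ 0.6153  0.7695 -0.2684  1.9506  0.4152  0.4737  1.2923]
[[-0.948  0.319  0.001]
 [ 0.319  0.948  0.   ]
 [-0.001  0.    -1.   ]]
0.083 1651 mid [ 0.4552 -0.273   0.0888] [0.0257 0.0255 0.0114]
[2.11218840e-02 1.26123899e-05 1.19860883e+00]
0.024 2286 mid [ 0.454  -0.2733  0.03  ] [0.0491 0.0514 0.0119]
```

View pics/w12.png

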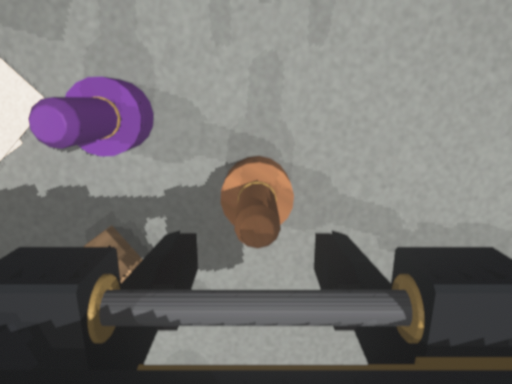

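Request:
servo_tool([
  {"dx": 0.02, "dy": 0, "dz": 0.4, "ax": 0, "ay": 0, "az": 0, "hand": 55},
  {"dx": 0.02, "dy": 0, "dz": 0.8, "ax": 0, "ay": 0, "az": 0, "hand": 55},
  {"dx": 0.02, "dy": 0, "dz": 1.19, "ax": 0, "ay": 0, "az": 0, "hand": 50},
  {"dx": 0.02, "dy": 0, "dz": 1.19, "ax": 0, "ay": 0, "az": 0, "hand": 45},
  {"dx": 0.02, "dy": 0, "dz": 1.19, "ax": 0, "ay": 0, "az": 0, "hand": 40},
], newtons=20)

```text
clock: 12.3
tool_pos: [0.4551, -0.2741, 0.068]
eef_rot: [0.163, 0.987, -0.0, 0.001]
contact_force: [0.2, -0.2, -1.1]
opening: 0.46
```

Request:
servo_tool([
  {"dx": 0, "dy": 0, "dz": 0, "ax": 0, "ay": 0, "az": 0, "hand": 32},
  {"dx": 0, "dy": 0, "dz": 0, "ax": 0, "ay": 0, "az": 0, "hand": 26},
  {"dx": 0, "dy": 0, "dz": 0, "ax": 0, "ay": 0, "az": 0, "hand": 20},
  {"dx": 0, "dy": 0, "dz": 0, "ax": 0, "ay": 0, "az": 0, "hand": 15},
  {"dx": 0, "dy": 0, "dz": 0, "ax": 0, "ay": 0, "az": 0, "hand": 15},
], newtons=45)

```text
clock: 12.92
tool_pos: [0.4548, -0.2736, 0.0673]
eef_rot: [0.162, 0.987, 0.0, 0.001]
contact_force: [-0.7, 1.1, 6.6]
opening: 0.279
```

Request:
servo_tool([
  {"dx": 0, "dy": 0, "dz": -0.2, "ax": 0, "ay": 0, "az": 0, "hand": 15},
  {"dx": 0, "dy": 0, "dz": -0.8, "ax": 0, "ay": 0, "az": 0, "hand": 15},
  {"dx": 0, "dy": 0, "dz": -1.6, "ax": 0, "ay": 0, "az": 0, "hand": 15},
  {"dx": 0, "dy": 0, "dz": -2.5, "ax": 0, "ay": 0, "az": 0, "hand": 15},
  {"dx": 0, "dy": 0, "dz": -2.5, "ax": 0, "ay": 0, "az": 0, "hand": 15},
  {"dx": 0, "dy": 0, "dz": -2.5, "ax": 0, "ay": 0, "az": 0, "hand": 15},
])

```text
clock: 13.68
tool_pos: [0.4532, -0.2739, 0.2162]
eef_rot: [0.163, 0.987, -0.0, -0.001]
contact_force: [0.3, -0.2, -1.6]
opening: 0.284
```

```bash
python3 - <<'E'
from h import *
s=st(); snap('wrist','w13'); snap('scene','s5'); crop('s5',110,110,250,250,5,'s5c')
M=R.from_quat(s['eef_rot']).as_matrix()
print(M.T@(np.array([.5508,.0795,s['tool_pos'][2]])-s['tool_pos'])/.06)
for z0,z1,n in [(-.03,-.02,'top'),(.036,.045,'ringtop'),(.045,.064,'ringside')]:
    for f in ['w13','s5']:
        C,m,p=cloud(f); L=(C-s['tool_pos'])@M
        k=m&(L[...,2]>z0)&(L[...,2]<z1)&(np.hypot(L[...,0],L[...,1])<.034)&((p[...,0].astype(int)-p[...,2])>25)
        P=L[k]
        if len(P)>9: print(n,f,len(P),((P.max(0)+P.min(0))/2).round(4),np.ptp(P,0).round(4),circ(P).round(4))
E
```

```text
clock 13.675
tool_pos [ 0.4532 -0.2739  0.2162]
eef_rot [ 1.629e-01  9.866e-01 -1.000e-04 -8.000e-04]
contact_force [ 0.2561 -0.249  -1.5928]
opening 0.2837
q [ 0.6746  0.6486 -0.3555  1.8966  0.3513  0.6589  1.3481]
[[-0.947  0.321 -0.002]
 [ 0.321  0.947  0.   ]
 [ 0.001 -0.    -1.   ]]
[ 3.52716677e-01  6.10037679e+00 -1.62081666e-03]
top w13 969 [ 0.0017 -0.001  -0.0234] [0.0223 0.0198 0.0067] [ 0.0022 -0.0011  0.009 ]
top s5 46 [-0.0055 -0.0001 -0.0232] [0.0085 0.0241 0.0061] [0.0056 0.     0.0136]
ringtop w13 437 [ 0.0147 -0.0018  0.0405] [0.0226 0.0457 0.009 ] [ 0.0011 -0.0011  0.0243]
ringtop s5 105 [-0.0129  0.0007  0.0403] [0.0249 0.0491 0.0086] [-0.0009  0.0014  0.0228]
ringside w13 575 [ 0.0198 -0.001   0.0544] [0.0124 0.043  0.0187] [-0.0003 -0.0011  0.0257]
ringside s5 127 [-0.0149  0.0004  0.0546] [0.0219 0.0496 0.0188] [0.0017 0.0008 0.0258]
```

View pics/w13.png

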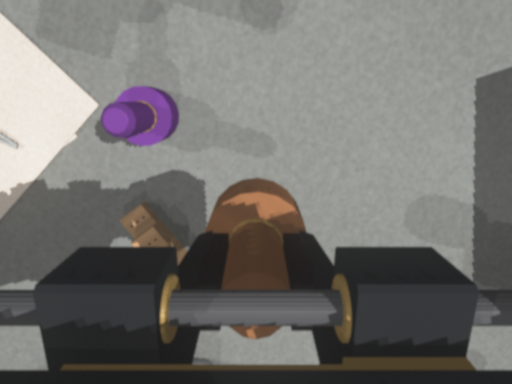

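View pics/s5c.png

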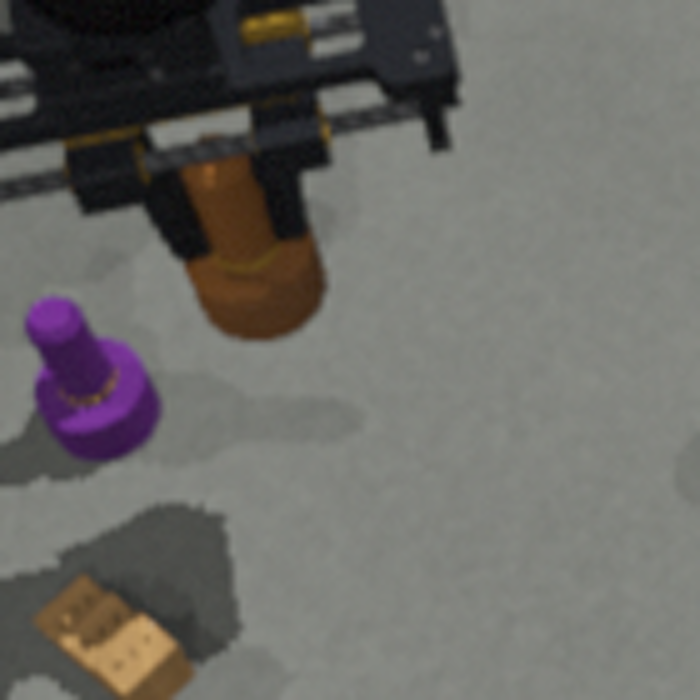

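The tool is held upright on its axis. Moving it over the cover.

Request:
servo_tool([
  {"dx": 0.05, "dy": 0.8, "dz": 0, "ax": 0, "ay": 0, "az": 0, "hand": 15},
  {"dx": 0.1, "dy": 1.6, "dz": 0, "ax": 0, "ay": 0, "az": 0, "hand": 15},
  {"dx": 0.15, "dy": 2.4, "dz": 0, "ax": 0, "ay": 0, "az": 0, "hand": 15},
  {"dx": 0.2, "dy": 3.2, "dz": 0, "ax": 0, "ay": 0, "az": 0, "hand": 15},
  {"dx": 0.24, "dy": 4.0, "dz": 0, "ax": 0, "ay": 0, "az": 0, "hand": 15},
  {"dx": 0.28, "dy": 4.8, "dz": 0, "ax": 0, "ay": 0, "az": 0, "hand": 15},
  {"dx": 0.33, "dy": 5.6, "dz": 0, "ax": 0, "ay": 0, "az": 0, "hand": 15},
  {"dx": 0.35, "dy": 6.11, "dz": 0, "ax": 0, "ay": 0, "az": 0, "hand": 15},
  {"dx": 0.35, "dy": 6.11, "dz": 0, "ax": 0, "ay": 0, "az": 0, "hand": 15},
  {"dx": 0.35, "dy": 6.11, "dz": 0, "ax": 0, "ay": 0, "az": 0, "hand": 15},
])

```text
clock: 15.02
tool_pos: [0.551, 0.0788, 0.2153]
eef_rot: [0.163, 0.987, -0.001, -0.001]
contact_force: [0.3, -0.8, -1.7]
opening: 0.283
```

Request:
servo_tool([
  {"dx": 0, "dy": 0, "dz": 0.3, "ax": 0, "ay": 0, "az": 0, "hand": 15},
  {"dx": 0, "dy": 0, "dz": 0.6, "ax": 0, "ay": 0, "az": 0, "hand": 15},
  {"dx": 0, "dy": 0, "dz": 0.9, "ax": 0, "ay": 0, "az": 0, "hand": 15},
  {"dx": 0, "dy": 0, "dz": 0.9, "ax": 0, "ay": 0, "az": 0, "hand": 15},
  {"dx": 0, "dy": 0, "dz": 0.9, "ax": 0, "ay": 0, "az": 0, "hand": 15},
])

```text
clock: 15.65
tool_pos: [0.5521, 0.0792, 0.1629]
eef_rot: [0.163, 0.987, -0.0, 0.0]
contact_force: [1.1, -0.6, -2.5]
opening: 0.285
```

```bash
python3 - <<'E'
from h import *
s=st(); snap('wrist','w14'); snap('scene','s6'); crop('s6',260,80,380,190,6,'s6c')
M=R.from_quat(s['eef_rot']).as_matrix()
print(M.T@(np.array([.5511,.0804,.14])-s['tool_pos'])/.06)
E
```

```text
clock 15.65
tool_pos [0.5521 0.0792 0.1629]
eef_rot [ 1.633e-01  9.866e-01 -2.000e-04  1.000e-04]
contact_force [ 1.1168 -0.6346 -2.5308]
opening 0.2848
q [-0.0764  0.7509 -0.251   1.8597  0.3201  0.5703  0.7089]
[[-0.947  0.322  0.   ]
 [ 0.322  0.947 -0.   ]
 [-0.    -0.    -1.   ]]
[0.0220634  0.01409664 0.3818117 ]
```

View pics/w14.png

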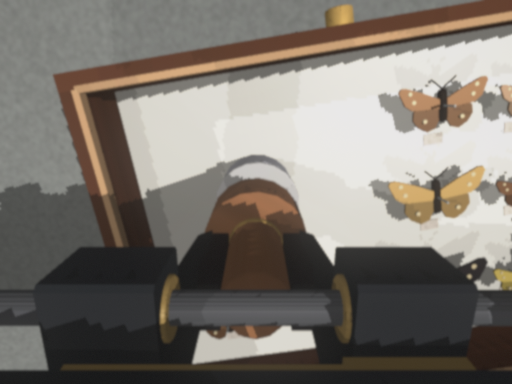

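View pics/s6c.png

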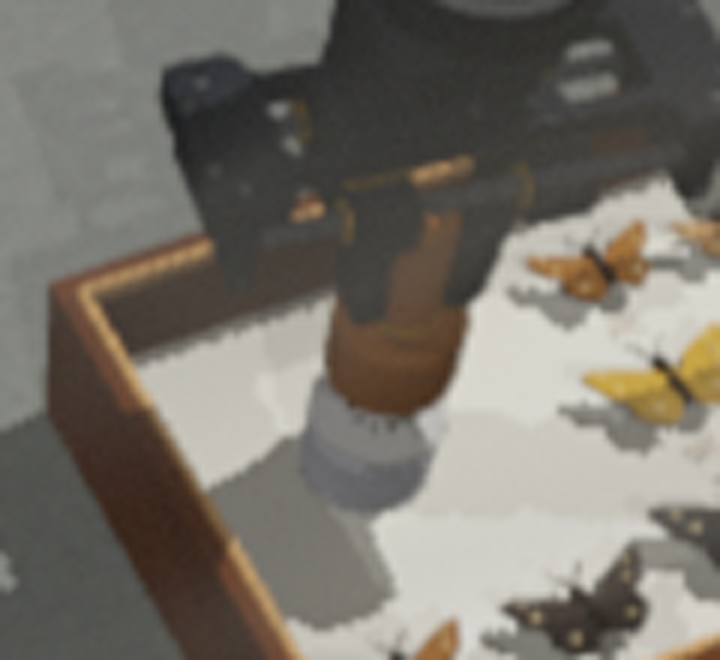

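The tool is above the cover and in line with it, both near column 257. Approaching to just clear.

Request:
servo_tool([
  {"dx": 0.02, "dy": 0.012, "dz": 0.12, "ax": 0, "ay": 0, "az": 0, "hand": 15},
  {"dx": 0.02, "dy": 0.012, "dz": 0.24, "ax": 0, "ay": 0, "az": 0, "hand": 15},
  {"dx": 0.02, "dy": 0.012, "dz": 0.3, "ax": 0, "ay": 0, "az": 0, "hand": 15},
  {"dx": 0.02, "dy": 0.012, "dz": 0.3, "ax": 0, "ay": 0, "az": 0, "hand": 15},
  {"dx": 0.02, "dy": 0.012, "dz": 0.3, "ax": 0, "ay": 0, "az": 0, "hand": 15},
])

```text
clock: 16.38
tool_pos: [0.5512, 0.0812, 0.1446]
eef_rot: [0.163, 0.987, 0.0, 0.0]
contact_force: [0.1, -1.2, -2.5]
opening: 0.285
```

```bash
python3 - <<'E'
from h import *
s=st(); snap('wrist','w15'); crop('w15',160,110,360,260,4,'w15c')
E
```

```text
clock 16.375
tool_pos [0.5512 0.0812 0.1446]
eef_rot [1.627e-01 9.867e-01 1.000e-04 1.000e-04]
contact_force [ 0.0564 -1.1588 -2.5377]
opening 0.2849
q [-0.089   0.7788 -0.2366  1.8727  0.3326  0.5282  0.6951]
[[-0.947  0.321  0.   ]
 [ 0.321  0.947  0.   ]
 [-0.     0.    -1.   ]]
```

View pics/w15c.png

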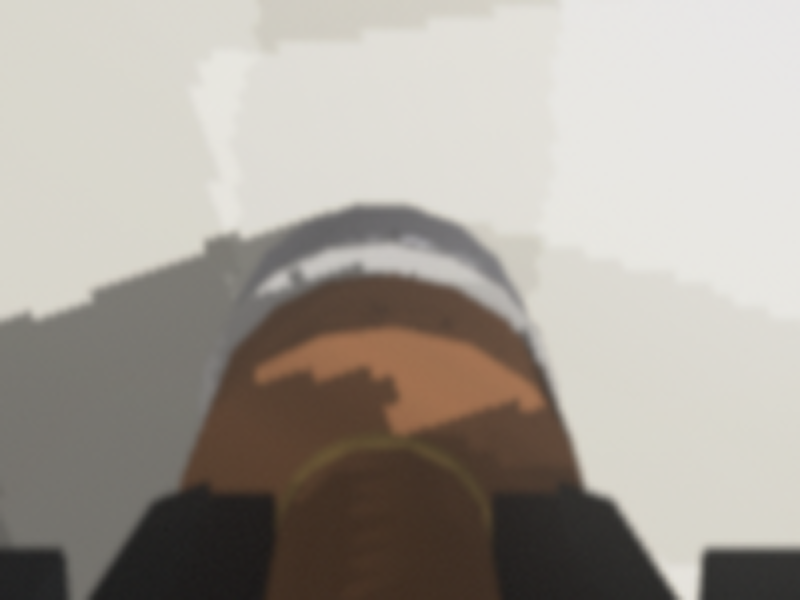

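Request:
servo_tool([
  {"dx": 0, "dy": -0.01, "dz": 0.02, "ax": 0, "ay": 0, "az": 0, "hand": 15},
  {"dx": 0, "dy": -0.01, "dz": 0.04, "ax": 0, "ay": 0, "az": 0, "hand": 15},
  {"dx": 0, "dy": -0.01, "dz": 0.06, "ax": 0, "ay": 0, "az": 0, "hand": 15},
  {"dx": 0, "dy": -0.01, "dz": 0.06, "ax": 0, "ay": 0, "az": 0, "hand": 15},
])

```text
clock: 16.92
tool_pos: [0.5508, 0.0806, 0.1409]
eef_rot: [0.163, 0.987, -0.0, -0.0]
contact_force: [0.9, -0.0, -1.2]
opening: 0.285
```

Request:
servo_tool([
  {"dx": 0, "dy": 0, "dz": 0.015, "ax": 0, "ay": 0, "az": 0, "hand": 15},
  {"dx": 0, "dy": 0, "dz": 0.03, "ax": 0, "ay": 0, "az": 0, "hand": 15},
  {"dx": 0, "dy": 0, "dz": 0.03, "ax": 0, "ay": 0, "az": 0, "hand": 15},
])

```text
clock: 17.3
tool_pos: [0.5509, 0.0806, 0.1391]
eef_rot: [0.163, 0.987, 0.0, -0.0]
contact_force: [0.9, -0.4, -2.0]
opening: 0.286
```

Request:
servo_tool([
  {"dx": 0, "dy": 0, "dz": 0.015, "ax": 0, "ay": 0, "az": 0, "hand": 15},
  {"dx": 0, "dy": 0, "dz": 0.02, "ax": 0, "ay": 0, "az": 0, "hand": 15},
  {"dx": 0, "dy": 0, "dz": 0.02, "ax": 0, "ay": 0, "az": 0, "hand": 15},
])

```text
clock: 17.68
tool_pos: [0.5509, 0.0806, 0.138]
eef_rot: [0.163, 0.987, 0.0, -0.0]
contact_force: [-0.1, -0.2, -2.0]
opening: 0.285
```

Request:
servo_tool([
  {"dx": 0, "dy": 0, "dz": 0.01, "ax": 0, "ay": 0, "az": 0, "hand": 15},
  {"dx": 0, "dy": 0, "dz": 0.02, "ax": 0, "ay": 0, "az": 0, "hand": 15},
  {"dx": 0, "dy": 0, "dz": 0.02, "ax": 0, "ay": 0, "az": 0, "hand": 15},
])

```text
clock: 18.05
tool_pos: [0.5509, 0.0806, 0.1368]
eef_rot: [0.163, 0.987, 0.0, -0.0]
contact_force: [-0.0, 0.5, -1.6]
opening: 0.283
```

Request:
servo_tool([
  {"dx": 0, "dy": 0, "dz": 0.01, "ax": 0, "ay": 0, "az": 0, "hand": 15},
  {"dx": 0, "dy": 0, "dz": 0.02, "ax": 0, "ay": 0, "az": 0, "hand": 15},
  {"dx": 0, "dy": 0, "dz": 0.02, "ax": 0, "ay": 0, "az": 0, "hand": 15},
])

```text
clock: 18.42
tool_pos: [0.5508, 0.0807, 0.1356]
eef_rot: [0.163, 0.987, 0.0, -0.0]
contact_force: [0.3, 0.8, -0.2]
opening: 0.288
```

Request:
servo_tool([
  {"dx": 0, "dy": 0, "dz": 0.01, "ax": 0, "ay": 0, "az": 0, "hand": 15},
  {"dx": 0, "dy": 0, "dz": 0.015, "ax": 0, "ay": 0, "az": 0, "hand": 15},
  {"dx": 0, "dy": 0, "dz": 0.015, "ax": 0, "ay": 0, "az": 0, "hand": 15},
])

```text
clock: 18.8
tool_pos: [0.5509, 0.0807, 0.1348]
eef_rot: [0.163, 0.987, 0.0, -0.0]
contact_force: [-2.0, 0.4, 0.8]
opening: 0.284
```

Request:
servo_tool([
  {"dx": 0, "dy": 0, "dz": 0.01, "ax": 0, "ay": 0, "az": 0, "hand": 15},
  {"dx": 0, "dy": 0, "dz": 0.01, "ax": 0, "ay": 0, "az": 0, "hand": 15},
])

```text
clock: 19.05
tool_pos: [0.5509, 0.0807, 0.1342]
eef_rot: [0.163, 0.987, 0.0, 0.0]
contact_force: [-0.3, -0.3, 2.7]
opening: 0.283
```

Request:
servo_tool([
  {"dx": 0, "dy": 0, "dz": 0.01, "ax": 0, "ay": 0, "az": 0, "hand": 15},
  {"dx": 0, "dy": 0, "dz": 0.015, "ax": 0, "ay": 0, "az": 0, "hand": 15},
  {"dx": 0, "dy": 0, "dz": 0.015, "ax": 0, "ay": 0, "az": 0, "hand": 15},
])

```text
clock: 19.42
tool_pos: [0.5509, 0.0807, 0.1333]
eef_rot: [0.163, 0.987, 0.0, 0.0]
contact_force: [-1.0, 0.2, 3.9]
opening: 0.284
```

Request:
servo_tool([
  {"dx": 0, "dy": 0, "dz": 0.01, "ax": 0, "ay": 0, "az": 0, "hand": 15},
  {"dx": 0, "dy": 0, "dz": 0.01, "ax": 0, "ay": 0, "az": 0, "hand": 15},
])

```text
clock: 19.68
tool_pos: [0.551, 0.0807, 0.1327]
eef_rot: [0.163, 0.987, 0.0, 0.0]
contact_force: [-1.1, 0.9, 4.4]
opening: 0.282
```

Request:
servo_tool([
  {"dx": 0, "dy": 0, "dz": 0.01, "ax": 0, "ay": 0, "az": 0, "hand": 15},
  {"dx": 0, "dy": 0, "dz": 0.015, "ax": 0, "ay": 0, "az": 0, "hand": 15},
  {"dx": 0, "dy": 0, "dz": 0.015, "ax": 0, "ay": 0, "az": 0, "hand": 15},
])

```text
clock: 20.05
tool_pos: [0.551, 0.0807, 0.1319]
eef_rot: [0.163, 0.987, 0.0, 0.0]
contact_force: [-1.4, 0.4, 6.6]
opening: 0.283
```

Request:
servo_tool([
  {"dx": 0, "dy": 0, "dz": 0.01, "ax": 0, "ay": 0, "az": 0, "hand": 15},
  {"dx": 0, "dy": 0, "dz": 0.01, "ax": 0, "ay": 0, "az": 0, "hand": 15},
])

```text
clock: 20.3
tool_pos: [0.5511, 0.0806, 0.1313]
eef_rot: [0.163, 0.987, 0.0, 0.0]
contact_force: [-1.5, 0.1, 5.5]
opening: 0.279
```

Request:
servo_tool([
  {"dx": 0, "dy": 0, "dz": 0.01, "ax": 0, "ay": 0, "az": 0, "hand": 15},
  {"dx": 0, "dy": 0, "dz": 0.015, "ax": 0, "ay": 0, "az": 0, "hand": 15},
  {"dx": 0, "dy": 0, "dz": 0.015, "ax": 0, "ay": 0, "az": 0, "hand": 15},
])

```text
clock: 20.68
tool_pos: [0.5511, 0.0807, 0.1305]
eef_rot: [0.163, 0.987, 0.0, 0.0]
contact_force: [-1.6, 0.1, 5.6]
opening: 0.282
```

Request:
servo_tool([
  {"dx": 0, "dy": 0, "dz": 0.01, "ax": 0, "ay": 0, "az": 0, "hand": 15},
  {"dx": 0, "dy": 0, "dz": 0.01, "ax": 0, "ay": 0, "az": 0, "hand": 15},
])

```text
clock: 20.92
tool_pos: [0.5511, 0.0807, 0.13]
eef_rot: [0.163, 0.987, 0.0, 0.0]
contact_force: [-1.3, 0.7, 5.8]
opening: 0.286
```

```bash
python3 - <<'E'
from h import *
s=st(); snap('wrist','w16'); crop('w16',160,110,360,260,4,'w16c'); snap('scene','s7'); crop('s7',270,100,370,200,6,'s7c')
E
```

```text
clock 20.925
tool_pos [0.5511 0.0807 0.13  ]
eef_rot [1.627e-01 9.867e-01 1.000e-04 3.000e-04]
contact_force [-1.2749  0.7068  5.8139]
opening 0.2857
q [-0.0958  0.8019 -0.224   1.8813  0.343   0.495   0.6868]
[[-0.947  0.321  0.001]
 [ 0.321  0.947  0.   ]
 [-0.001  0.    -1.   ]]
```

View pics/w16c.png

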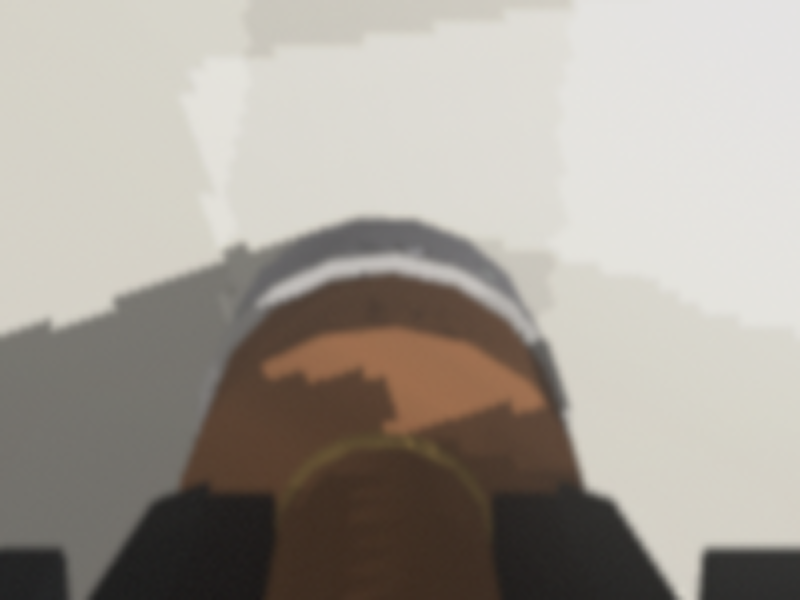

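View pics/s7c.png

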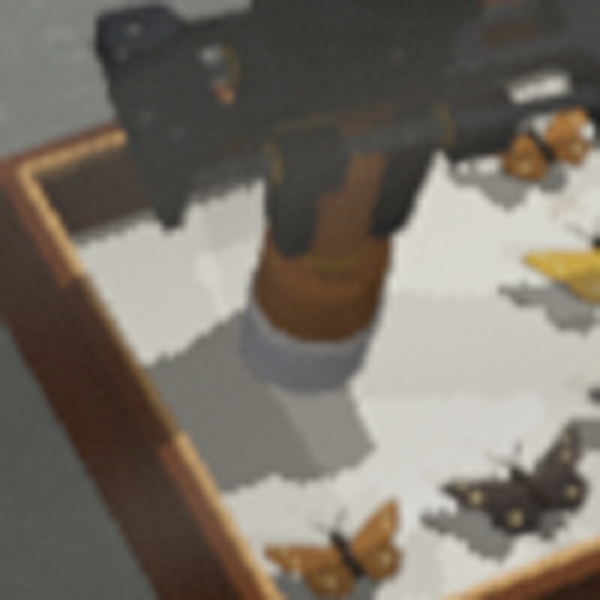

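The ring still sits at the same place relative to the fingers as before contact (crop row 275), so there is no slip in the grip. Continuing steadily.

Request:
servo_tool([
  {"dx": 0, "dy": 0, "dz": 0.01, "ax": 0, "ay": 0, "az": 0, "hand": 15},
  {"dx": 0, "dy": 0, "dz": 0.015, "ax": 0, "ay": 0, "az": 0, "hand": 15},
  {"dx": 0, "dy": 0, "dz": 0.015, "ax": 0, "ay": 0, "az": 0, "hand": 15},
])

```text
clock: 21.4
tool_pos: [0.5512, 0.0807, 0.1292]
eef_rot: [0.163, 0.987, 0.0, 0.0]
contact_force: [-1.6, 0.4, 7.6]
opening: 0.282
```

Request:
servo_tool([
  {"dx": 0, "dy": 0, "dz": 0.01, "ax": 0, "ay": 0, "az": 0, "hand": 15},
  {"dx": 0, "dy": 0, "dz": 0.01, "ax": 0, "ay": 0, "az": 0, "hand": 15},
])

```text
clock: 21.65
tool_pos: [0.5512, 0.0806, 0.1281]
eef_rot: [0.163, 0.987, 0.0, 0.0]
contact_force: [-0.0, 0.7, 2.9]
opening: 0.283
```

Request:
servo_tool([
  {"dx": 0, "dy": 0, "dz": 0.01, "ax": 0, "ay": 0, "az": 0, "hand": 15},
  {"dx": 0, "dy": 0, "dz": 0.01, "ax": 0, "ay": 0, "az": 0, "hand": 15},
])

```text
clock: 21.9
tool_pos: [0.5512, 0.0807, 0.1276]
eef_rot: [0.163, 0.987, 0.0, 0.0]
contact_force: [-0.4, -0.3, 4.6]
opening: 0.283
```

The force dropped from 7.6 N to 2.9 N as the arm jumped ahead, which is the click. I'll press a little more to make sure it's home.

Request:
servo_tool([
  {"dx": 0, "dy": 0, "dz": 0.01, "ax": 0, "ay": 0, "az": 0, "hand": 15},
  {"dx": 0, "dy": 0, "dz": 0.02, "ax": 0, "ay": 0, "az": 0, "hand": 15},
  {"dx": 0, "dy": 0, "dz": 0.02, "ax": 0, "ay": 0, "az": 0, "hand": 15},
])

```text
clock: 22.28
tool_pos: [0.5512, 0.0806, 0.1266]
eef_rot: [0.163, 0.987, 0.0, 0.0]
contact_force: [-0.6, 0.0, 7.0]
opening: 0.282
```

Request:
servo_tool([
  {"dx": 0, "dy": 0, "dz": 0.01, "ax": 0, "ay": 0, "az": 0, "hand": 15},
  {"dx": 0, "dy": 0, "dz": 0.02, "ax": 0, "ay": 0, "az": 0, "hand": 15},
  {"dx": 0, "dy": 0, "dz": 0.02, "ax": 0, "ay": 0, "az": 0, "hand": 15},
])

```text
clock: 22.65
tool_pos: [0.5513, 0.0807, 0.1256]
eef_rot: [0.163, 0.987, 0.0, 0.0]
contact_force: [-1.2, -0.2, 8.2]
opening: 0.284
```

```bash
python3 - <<'E'
from h import *
s=st(); snap('wrist','w17'); crop('w17',160,110,360,260,4,'w17c'); snap('scene','s8'); crop('s8',270,100,370,200,6,'s8c')
E
```

```text
clock 22.65
tool_pos [0.5513 0.0807 0.1256]
eef_rot [1.627e-01 9.867e-01 2.000e-04 5.000e-04]
contact_force [-1.2427 -0.185   8.1761]
opening 0.2836
q [-0.0981  0.809  -0.2202  1.8832  0.3459  0.4853  0.6842]
[[-0.947  0.321  0.001]
 [ 0.321  0.947  0.   ]
 [-0.001  0.    -1.   ]]
```

View pics/w17c.png

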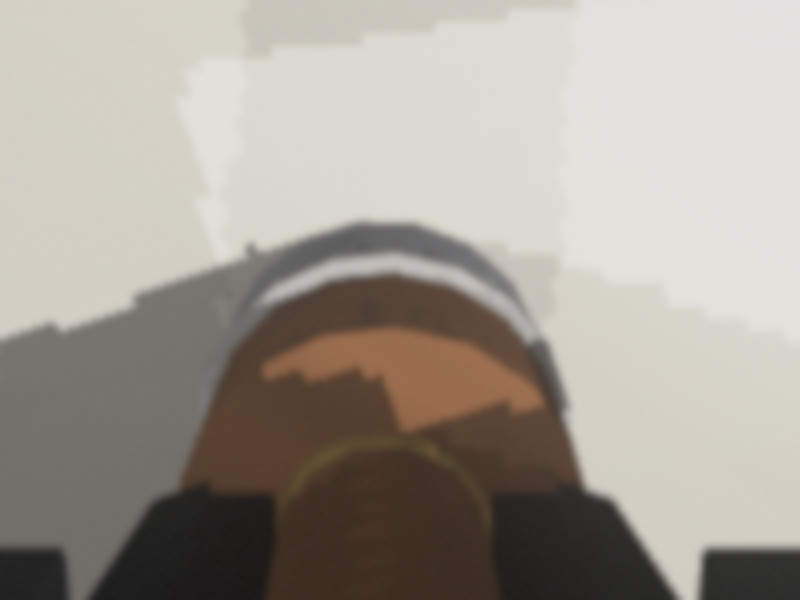

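View pics/s8c.png

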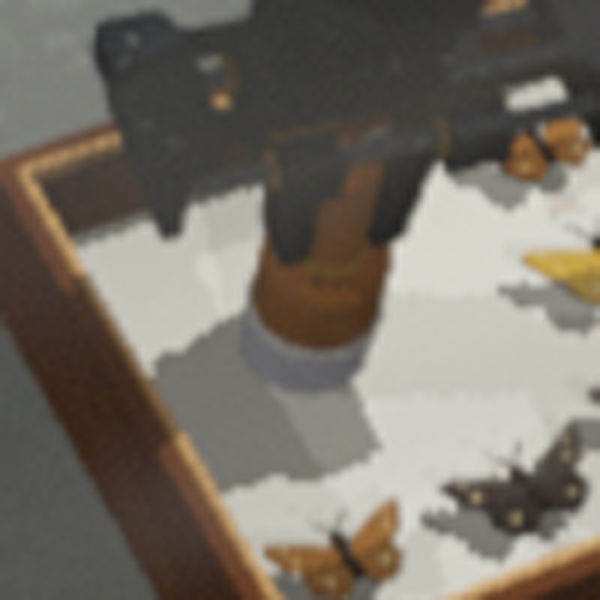

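Request:
servo_tool([
  {"dx": 0, "dy": 0, "dz": 0.01, "ax": 0, "ay": 0, "az": 0, "hand": 15},
  {"dx": 0, "dy": 0, "dz": 0.02, "ax": 0, "ay": 0, "az": 0, "hand": 15},
  {"dx": 0, "dy": 0, "dz": 0.02, "ax": 0, "ay": 0, "az": 0, "hand": 15},
])

```text
clock: 23.12
tool_pos: [0.5513, 0.0807, 0.1246]
eef_rot: [0.163, 0.987, 0.0, 0.001]
contact_force: [-1.8, -0.1, 10.7]
opening: 0.283
```

Request:
servo_tool([
  {"dx": 0, "dy": 0, "dz": 0.01, "ax": 0, "ay": 0, "az": 0, "hand": 15},
  {"dx": 0, "dy": 0, "dz": 0.02, "ax": 0, "ay": 0, "az": 0, "hand": 15},
  {"dx": 0, "dy": 0, "dz": 0.02, "ax": 0, "ay": 0, "az": 0, "hand": 15},
])

```text
clock: 23.5
tool_pos: [0.5513, 0.0806, 0.1237]
eef_rot: [0.163, 0.987, 0.0, 0.001]
contact_force: [-2.1, -0.6, 12.9]
opening: 0.285
```

Net press is about 15 N, rising smoothly with no further jump. Backing off to inspect with the tool still in hand.

Request:
servo_tool([
  {"dx": 0, "dy": 0, "dz": -0.1, "ax": 0, "ay": 0, "az": 0, "hand": 15},
  {"dx": 0, "dy": 0, "dz": -0.25, "ax": 0, "ay": 0, "az": 0, "hand": 15},
  {"dx": 0, "dy": 0, "dz": -0.6, "ax": 0, "ay": 0, "az": 0, "hand": 15},
  {"dx": 0, "dy": 0, "dz": -1.2, "ax": 0, "ay": 0, "az": 0, "hand": 15},
  {"dx": 0, "dy": 0, "dz": -1.6, "ax": 0, "ay": 0, "az": 0, "hand": 15},
  {"dx": 0, "dy": 0, "dz": -1.6, "ax": 0, "ay": 0, "az": 0, "hand": 15},
])

```text
clock: 24.25
tool_pos: [0.5516, 0.0806, 0.2198]
eef_rot: [0.163, 0.987, 0.001, 0.001]
contact_force: [-0.4, -1.4, -1.3]
opening: 0.282
```

Request:
servo_tool([
  {"dx": -0.3, "dy": -1.0, "dz": 0, "ax": 0, "ay": 0, "az": 0, "hand": 15},
  {"dx": -0.6, "dy": -2.0, "dz": 0, "ax": 0, "ay": 0, "az": 0, "hand": 15},
  {"dx": -0.6, "dy": -2.8, "dz": 0, "ax": 0, "ay": 0, "az": 0, "hand": 15},
  {"dx": -0.6, "dy": -2.8, "dz": 0, "ax": 0, "ay": 0, "az": 0, "hand": 15},
  {"dx": -0.6, "dy": -2.8, "dz": 0, "ax": 0, "ay": 0, "az": 0, "hand": 15},
])

```text
clock: 24.88
tool_pos: [0.5307, -0.0892, 0.2177]
eef_rot: [0.162, 0.987, 0.001, -0.001]
contact_force: [-0.3, 0.4, -2.6]
opening: 0.283
```

```bash
python3 - <<'E'
from h import *
st(); snap('scene','s9'); snap('top','t9'); crop('s9',270,100,370,200,6,'s9c')
for f in ['s4','s9','t9']:
  C,m,p=cloud(f)
  print(f,'foam z',np.median(C[m&(abs(C[...,0]-.53)<.05)&(abs(C[...,1]-.08)<.07)&(np.hypot(C[...,0]-.55,C[...,1]-.08)>.045)&(C[...,2]<.04)][:,2]).round(4))
  for z0,z1 in [(.058,.075),(.076,.095)]:
    P,q,s=near(f,(.5505,.0797),.033,z0,z1)
    if len(P)>5:
        A=np.c_[P[:,:2]-P[:,:2].mean(0),np.ones(len(P))]
        k=np.abs(P[:,2]-np.median(P[:,2]))<.002; c=np.linalg.lstsq(A[k],P[k,2],rcond=None)[0]
        print(f,z0,len(P),'mid',((P.max(0)+P.min(0))/2).round(4),np.median(P[:,2]).round(4),'tilt',c[:2].round(3))
E
```

```text
clock 24.875
tool_pos [ 0.5307 -0.0892  0.2177]
eef_rot [ 1.624e-01  9.867e-01  6.000e-04 -8.000e-04]
contact_force [-0.2613  0.4011 -2.6084]
opening 0.2831
q [ 0.2778  0.6523 -0.3216  1.8711  0.3123  0.6688  1.0151]
[[-0.947  0.321 -0.001]
 [ 0.321  0.947  0.001]
 [ 0.002  0.001 -1.   ]]
s4 foam z 0.0313
s4 0.058 363 mid [0.5504 0.0813 0.0666] 0.0699 tilt [-0.012  0.003]
s4 0.076 35 mid [0.5512 0.0805 0.0821] 0.0846 tilt [-0.057  0.013]
s9 foam z 0.0311
s9 0.058 334 mid [0.5504 0.0811 0.0662] 0.0647 tilt [ 0. -0.]
s9 0.076 26 mid [0.5506 0.0794 0.0804] 0.0807 tilt [-0.03  -0.015]
t9 foam z 0.0298
t9 0.058 414 mid [0.5516 0.0783 0.067 ] 0.0635 tilt [0.004 0.005]
t9 0.076 29 mid [0.5527 0.0786 0.0791] 0.079 tilt [0.015 0.029]
```

View pics/s9c.png

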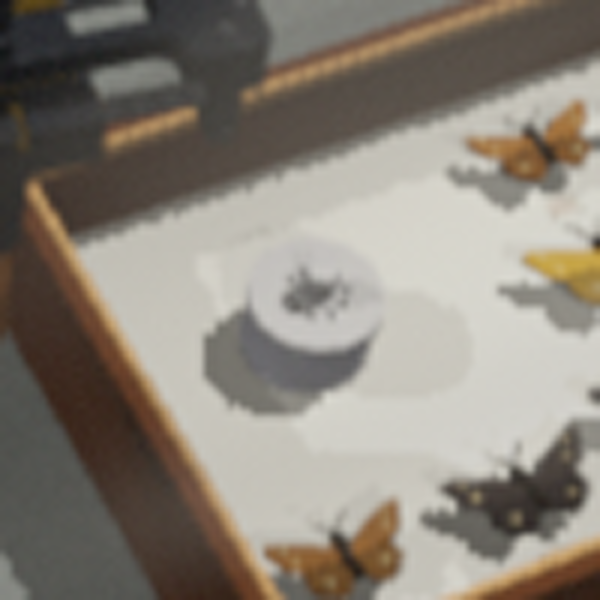

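The flange is now at z about 0.064, against about 0.070 when loose, so it is on the rim, level and centred. Standing the tool down on open table.

Request:
servo_tool([
  {"dx": -0.25, "dy": -1.0, "dz": 0, "ax": 0, "ay": 0, "az": 0, "hand": 15},
  {"dx": -0.5, "dy": -1.9, "dz": 0, "ax": 0, "ay": 0, "az": 0, "hand": 15},
  {"dx": -0.58, "dy": -2.28, "dz": 0.5, "ax": 0, "ay": 0, "az": 0, "hand": 15},
  {"dx": -0.58, "dy": -2.28, "dz": 1.2, "ax": 0, "ay": 0, "az": 0, "hand": 15},
  {"dx": -0.58, "dy": -2.28, "dz": 1.9, "ax": 0, "ay": 0, "az": 0, "hand": 15},
  {"dx": -0.58, "dy": -2.28, "dz": 2.3, "ax": 0, "ay": 0, "az": 0, "hand": 15},
  {"dx": -0.58, "dy": -2.28, "dz": 2.3, "ax": 0, "ay": 0, "az": 0, "hand": 15},
  {"dx": -0.58, "dy": -2.28, "dz": 2.3, "ax": 0, "ay": 0, "az": 0, "hand": 15},
])

```text
clock: 25.98
tool_pos: [0.5213, -0.2299, 0.0815]
eef_rot: [0.162, 0.987, 0.0, 0.001]
contact_force: [0.2, 0.0, -1.8]
opening: 0.282
```

Request:
servo_tool([
  {"dx": 0, "dy": 0, "dz": 0.1, "ax": 0, "ay": 0, "az": 0, "hand": 15},
  {"dx": 0, "dy": 0, "dz": 0.2, "ax": 0, "ay": 0, "az": 0, "hand": 15},
  {"dx": 0, "dy": 0, "dz": 0.2, "ax": 0, "ay": 0, "az": 0, "hand": 15},
  {"dx": 0, "dy": 0, "dz": 0.2, "ax": 0, "ay": 0, "az": 0, "hand": 15},
])

```text
clock: 26.48
tool_pos: [0.5202, -0.2308, 0.0688]
eef_rot: [0.163, 0.987, 0.0, 0.0]
contact_force: [0.4, -1.1, -2.2]
opening: 0.281
```

Request:
servo_tool([
  {"dx": 0, "dy": 0, "dz": 0.015, "ax": 0, "ay": 0, "az": 0, "hand": 15},
  {"dx": 0, "dy": 0, "dz": 0.03, "ax": 0, "ay": 0, "az": 0, "hand": 15},
  {"dx": 0, "dy": 0, "dz": 0.03, "ax": 0, "ay": 0, "az": 0, "hand": 15},
])

```text
clock: 26.85
tool_pos: [0.5202, -0.2308, 0.0673]
eef_rot: [0.163, 0.987, -0.0, 0.0]
contact_force: [-0.9, -0.2, 3.5]
opening: 0.285
```

Touching down at 3.5 N. Releasing.

Request:
servo_tool([
  {"dx": 0, "dy": 0, "dz": 0, "ax": 0, "ay": 0, "az": 0, "hand": 27},
  {"dx": 0, "dy": 0, "dz": 0, "ax": 0, "ay": 0, "az": 0, "hand": 32},
  {"dx": 0, "dy": 0, "dz": 0, "ax": 0, "ay": 0, "az": 0, "hand": 45},
  {"dx": 0, "dy": 0, "dz": 0, "ax": 0, "ay": 0, "az": 0, "hand": 55},
  {"dx": 0, "dy": 0, "dz": 0, "ax": 0, "ay": 0, "az": 0, "hand": 55},
  {"dx": 0, "dy": 0, "dz": -0.5, "ax": 0, "ay": 0, "az": 0, "hand": 55},
  {"dx": 0, "dy": 0, "dz": -1.2, "ax": 0, "ay": 0, "az": 0, "hand": 55},
  {"dx": 0, "dy": 0, "dz": -2.0, "ax": 0, "ay": 0, "az": 0, "hand": 55},
  {"dx": 0, "dy": 0, "dz": -2.5, "ax": 0, "ay": 0, "az": 0, "hand": 55},
  {"dx": 0, "dy": 0, "dz": -2.5, "ax": 0, "ay": 0, "az": 0, "hand": 55},
])

```text
clock: 28.1
tool_pos: [0.5214, -0.2312, 0.2191]
eef_rot: [0.163, 0.987, -0.0, 0.002]
contact_force: [0.3, -0.1, -0.7]
opening: 0.623
```

```bash
python3 - <<'E'
from h import *
s=st(); snap('wrist','w20'); snap('scene','s10'); snap('top','t10')
for z0,z1 in [(.083,.1),(.024,.036)]:
    for f in ['w20','s10']:
        P,q,k=near(f,(.5205,-.231),.035,z0,z1)
        if len(P)>5: print(f,z0,len(P),'mid',((P.max(0)+P.min(0))/2).round(4),np.median(P[:,2]).round(4))
P,q,k=near('s10',(.5505,.0797),.033,.058,.074); print(((P.max(0)+P.min(0))/2).round(4),np.median(P[:,2]))
E
```

```text
clock 28.1
tool_pos [ 0.5214 -0.2312  0.2191]
eef_rot [ 1.629e-01  9.866e-01 -4.000e-04  2.500e-03]
contact_force [ 0.2601 -0.1406 -0.7283]
opening 0.6235
q [ 0.5459  0.688  -0.3546  1.7794  0.3377  0.7291  1.256 ]
[[-0.947  0.321  0.005]
 [ 0.321  0.947 -0.002]
 [-0.005  0.    -1.   ]]
w20 0.083 835 mid [ 0.5198 -0.2318  0.0887] 0.0917
s10 0.083 103 mid [ 0.5206 -0.2299  0.0892] 0.0914
w20 0.024 1325 mid [ 0.5195 -0.2321  0.0299] 0.0325
s10 0.024 244 mid [ 0.5208 -0.2302  0.03  ] 0.0326
[0.5506 0.0809 0.0659] 0.06482322283293829
```

View pics/s10.png

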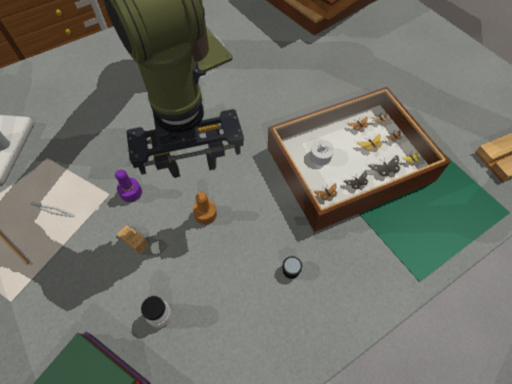

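View pics/w20.png

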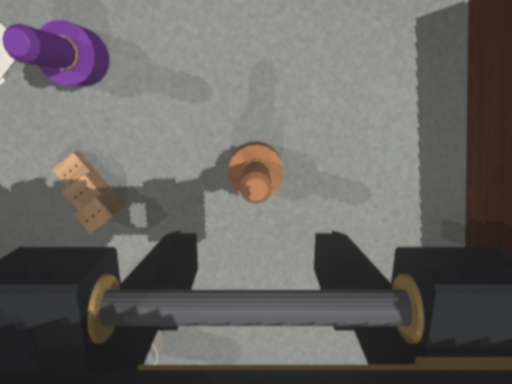

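The scene view shows the tool upright on the table at (205,208), the cover home at (321,151), and the bystanders and insects unmoved. The gripper is clear, so I'm handing in.

```bash
python3 -c "
from plant import r
print(r.finish_job())"
```

```text
the job is handed in; nothing more can be done
None
```

The cover is clicked home on the repellent cell, and the seating tool is standing upright on open table about 8 cm from where it started. I handed the job in at about 28 s. No verdict was reported, so this rests on my own checks.

**What I did:** I set the cover on the cell's mouth and let go; it sat loose and upright, centred within about 1 mm. I then pressed it down with the brown seating tool in small steps.

**The click:** The force dropped from about 9.5 N to 5 N net, then rose smoothly to about 15 N with no second jump. Force was only read at the end of each step, so the exact peak at the click is unknown. The last reading before the drop was slightly under the stated 10–14 N.

**Last checks:**
- **Cover:** The flange top is at about 64 mm above the table, which is the home height, level and centred within about 1 mm. When loose it read about 70 mm rather than the expected 72 mm, but still clearly loose.
- **Tool:** Its top is level at about 91.5 mm, and its top and base centres agree within about 0.5 mm, so it is upright.
- **Everything else:** The insects, pinning block, jar, loupe and purple look-alike show no change in the final pictures. The gripper is open and clear.

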